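Put the spring barrel away and hold the chest lid open

ROBOT

A 6-joint arm with a two-finger parallel gripper is mounted at the origin on the work surface. World frame = base frame: x ahead of the robot, y to its left, z up, the work surface at z = 0. Lengths are in m, angles in rad, forces in N, time in s.
With the tool pointing down it reaches from about 0.375 to 0.9 m from the base axis. Payload 3.1 kg.
Tool frame: the origin (TCP) lies at the very end of the fingers, on their centre line; the grasp point (between the pads) lies 19 mm behind it; z points along the fingers, y is the line along which they close (so a half turn about z gives the same grasp; the last joint's range is limited). The gripper opens to 85 mm and grips with 20 to 120 N. Pads are 22 mm wide; open, the fingers measure 114 mm over their backs; the gripper's body (76 mm by 85 mm) begins 54 mm behind the grasp point. The pads swing forward as they close: fully open they stand 13 mm farther back than shut.
Start: joints at [1.131, 0.527, 1.433, -0, 1.181, -0.178], TCP at [0.162, 0.604, 0.231] pointing down, gripper open.
Joint ranges: [-3.08, 3.08], [-0.75, 2.2], [0.22, 2.44], [-1.43, 4.57], [0, 2.65], [-2.85, 2.85]. Speed limits (rad/s): [2.79, 2.79, 3.14, 3.14, 3.14, 3.14].

INTERFACE

Orientations are given as a unit quaternion [x, y, z, w].
In Python, from station import manip, vision gives the robot as it stands.
- The arm moves only by the tool drive_tool, never from a script. Its argument "deltas" is a list that holds one entry, the list of rows, each a list of 4 numbers: the shift along the tool's x, y, z in mm, then the turn about the tool's z in rad. A call has 1 to 5 rows; each row is the pose to reach, as a shift and turn from the pose commanded when the call began, along the tool's axes at that moment; what a row does not reach only later rows make up. A row lasts 1/12 s, in which the tool goes at most 41.7 mm and 7.16 degrees, less where a joint would pass 70% of its speed; a pose out of reach is approached as far as the arm can. A call with a gripper value outside its range is refused whole. "jaw" is the finger opening in mm, from 0 to 85.4, set as the call begins (left out, the last holds). The fingers move at their own pace and stop on an object; "force" is the grip in N (left out, the last holds). Time passes only in rows, so rows that repeat a pose let the fingers close. It gives the time, the measured TCP pose, the force, the opening and the grip force at its end, in the units of the state.
- manip.sense(): the state, without advancing time (a new reading comes with each control period).
- vision.snapshot(name): name is "scene" or "top" or "wrist"; returns the picture (480x640x3 uint8, red, green, blue); there is no depth.
- vision.camera_model(name): a dict with "camera_matrix" (3x3 intrinsics, pixels), "D" ([k1, k2, p1, p2, k3] as OpenCV has them; the pictures are not rectified), "rvec" (rotation vector, rad) and "tvec" (3), from world to camera coordinates, as OpenCV has them. Camera axes: x right, y down, z forward; pixel columns grow to the right and rows downward; lengths in m; the calibration is good to about 2 mm. A picture is of the moment at which its call begins: read the wrist's pose just before it. camera_model takes no time and is no camera call; for the wrist camera it gives the pose at the moment of the call.
- manip.sign_off(): hands the job in; it is judged then, once.
The state is a dict: "t": time; "q": joint angles; "qd": joint speeds; "tau": joint torques, N m; "tcp_pos": TCP position; "tool_rot": TCP orientation; "force": force on the tool from outside, world axes, zero at the start; "ft_torque": the same for the moment, N m; "finger_gap": opening from 0.0 (shut) to 1.0 (fully open); "gripper_force": force on a finger pad.
Only numpy, scipy, OpenCV 4.12 (cv2) and the standard library are available. Lean on these libraries where they do the work, as an engineer would, in place of code of your own. Each camera call takes 0.05 s, during which the arm holds its last target. There are 200 camera calls.

TASK

We are packing the zeppelin job into its little mahogany chest: stand the steel spring barrel upright in the chest's open drawer and push the drawer fully shut. Then raise the chest's lid to 60 degrees from closed and hold it still there, because its stay is off and it falls shut, while I lay the zeppelin in with both hands; you finish while still holding the lid. Leave the other things on the desk where they are.

Things in the scene. Friction and masses are not known exactly. Their poses are not given: they have to be found in the camera images.
- chest: The chest, fixed to the desk, mahogany with brass fittings, 180 (x) x 260 (y) x 116 mm high with its lid shut; front and back stand 90 mm from the centre. Origin: centre of its underside. Its own +x points to its back (the lid's hinges), its front (drawer and knobs) faces its own -x, z up. Drawer below, a lined well under the lid above.
- drawer (a joint): How far the drawer is pulled out of the chest's front (along the chest's -x), m: 0 fully shut, 0.13 the stop; it starts 0.11 to 0.125 open. Slides easily (about 1 N plus light damping) and stays where it is left.
- drawer_floor (a point): Centre of the drawer's inner floor, 150 (x) x 226 (y) mm, 11 mm above the desk; moves with the drawer, axes as the chest's. The 10 mm thick face board's inside is 75 mm from it towards -x. Pulled out by d, the first d - 10 mm of floor behind the face board lie clear of the chest. Board top 45 mm, walls (5 mm thick) 43 mm above the desk; the chest's front overhangs from 46 mm up.
- drawer_knob (a point): Centre of the front face of the drawer's brass knob (18 mm across, on the middle of the face board, standing 24 mm out from it), 26 mm above the desk.
- lid (a joint): Opening angle of the chest's lid, rad: 0 shut (start), stop at 1.48 (85 degrees). 60 degrees is 1.047. Hinged along the back top edge of the chest, it falls shut by its own weight from any angle; about 2 N at the knob lifts it.
- lid_hinge (a point): Middle of the lid's hinge line, at the chest's back, 106 mm above the desk; the line runs along the chest's y.
- lid_knob (a point): Centre of the lid's brass ball knob, 18 mm across, on a 9 mm thick neck, 20 mm in front of the middle of the lid's front edge. With the lid shut it is 111 mm above the desk and 200 mm in front of the hinge line, 5 mm above it. The lid is a 10 mm board, 180 x 260 mm, about 0.35 kg.
- spring_barrel: The spring barrel: an upright steel drum 34 mm across, from 3 to 26 mm above its underside, on a brass toothed rim 42 mm across and 3 mm thick, with an 8 mm arbor stub on top up to 31 mm. Origin: centre of its underside, z up. 0.11 kg. It starts on the desk to the left or the right of the chest.
- button_tin: Round button tin in brown tortoiseshell finish, 75 mm across, 30 mm high. Origin: centre of its underside. Bystander.
- zeppelin: Silver tin zeppelin with red tail fins, 190 mm long (x), 51 mm high. Origin: under its middle. Bystander.
- seal: Red tin seal with a yellow ball on its nose, on a round blue foot 68 mm across, 125 mm high. Origin: centre of its underside. Bystander.
- chassis_bar: Pewter-grey chassis bar, 150 (x) x 24 x 12 mm. Origin: centre of its underside. Bystander.
- screwdriver: Screwdriver lying on the desk, 150 mm long (x). Bystander.
- lacquer_jar: Small amber glass jar with a black cap, 44 mm across, 55 mm high. Origin: centre of its underside. Bystander.
Mind the look-alikes: they are no part of the job. Leave any blue or pink look-alike of the spring_barrel alone.

How it is judged:
On the way, in this order (a step that is already met when the one before it is completed fails the run):
1. the spring barrel stands upright on the floor of the drawer, let go (x of spring_barrel in the frame of drawer_floor between -0.07 and 0.07 m and y of spring_barrel in the frame of drawer_floor between -0.108 and 0.108 m and z of spring_barrel in the frame of drawer_floor between -0.006 and 0.006 m and angle between spring_barrel's own z axis and vertical below 0.15 rad and contact force between the fingers and spring_barrel below 0.1 N and linear speed of spring_barrel below 0.02 m/s), for 0.2 s.
2. the drawer is fully shut with the barrel standing in it (x of spring_barrel in the frame of drawer_floor between -0.07 and 0.07 m and y of spring_barrel in the frame of drawer_floor between -0.108 and 0.108 m and z of spring_barrel in the frame of drawer_floor between -0.006 and 0.006 m and angle between spring_barrel's own z axis and vertical below 0.15 rad and value of joint drawer below 0.004 m), for 0.2 s.
At the end, for the whole second after the job is handed in: The spring barrel stands upright in the drawer, the drawer is shut to within 4 mm, and the lid is held still by the robot's fingers, and by no other thing, at 60 degrees, plus or minus 6 (all of step 2 and value of joint lid between 0.942 and 1.152 rad and velocity of joint lid between -0.05 and 0.05 rad/s and contact force between the fingers and lid above 0.2 N and contact force between lid and zeppelin below 0.1 N and contact force between lid and seal below 0.1 N and contact force between lid and button_tin below 0.1 N and contact force between lid and chassis_bar below 0.1 N and contact force between lid and screwdriver below 0.1 N and contact force between lid and lacquer_jar below 0.1 N); the arm keeps its last pose, push and grip.
It fails at once if one of the other things is pushed or knocked more than 25 mm from its place (distance of any of zeppelin, seal, button_tin, chassis_bar, screwdriver, lacquer_jar from where it was at the start of the episode above 0.025 m).
It also fails if it takes over 64 s, if anything falls off the work surface, if the arm or the gripper's body presses on something with over 40 N, if the wrist force passes 120 N, or if a joint passes its speed limit or range.

## Working session

There is one attempt and no reset: what is moved stays moved. The work goes in short steps, Python scripts to look and compute and a tool call to move; the robot and the scene stay as the last step left them, time stands still between calls to the robot, and variables do not carry over. Pictures are saved under pics/ and viewed, at most 10 in all, crops included, and the job is handed in when it is done.

Besides the shell and the picture viewer there is one more tool, called after "Call:" by a JSON object that holds its "fn" and its "kwargs", one argument or row to a line. drive_tool: Moves the arm, as the interface text tells. Its arguments: {"type":"object","properties":{"deltas":{"type":"array"},"jaw":{"type":"number"},"force":{"type":"number"}},"required":["deltas"]}

```bash
ls; mkdir -p pics; cat > h.py <<'E'
import numpy as np, cv2
from station import manip, vision
def snap(n,f):
    m=vision.camera_model(n); im=vision.snapshot(n); cv2.imwrite('pics/'+f,im[:,:,::-1]); return im,m
def ray(m,uv):
    K=np.array(m['camera_matrix']);D=np.array(m['D'])
    R=cv2.Rodrigues(np.array(m['rvec'],float))[0];t=np.array(m['tvec'],float).ravel()
    p=cv2.undistortPoints(np.array([[uv]],float),K,D)[0,0]
    d=R.T@np.array([p[0],p[1],1]);return -R.T@t,d/np.linalg.norm(d)
def onz(m,uv,z):
    o,d=ray(m,uv);return o+d*(z-o[2])/d[2]
def tri(obs):
    A=np.zeros((3,3));b=np.zeros(3);rs=[ray(*x) for x in obs]
    for o,d in rs:
        P=np.eye(3)-np.outer(d,d);A+=P;b+=P@o
    x=np.linalg.solve(A,b);return x,[np.linalg.norm(np.cross(x-o,d)) for o,d in rs]
def proj(m,X):
    return cv2.projectPoints(np.array(X,float).reshape(-1,3),np.array(m['rvec'],float),np.array(m['tvec'],float),np.array(m['camera_matrix']),np.array(m['D']))[0].reshape(-1,2)
E
python3 - <<'E'
from h import *
snap('top','top0.png');snap('scene','scene0.png')
s=manip.sense();print(s)
print(ray(vision.camera_model('top'),(320,240)),ray(vision.camera_model('scene'),(320,240)))
E
```

```text
pics
{'t': 0.1, 'q': array([ 1.13046819e+00,  5.28399438e-01,  1.43376551e+00,  2.68414565e-06,
        1.18139362e+00, -1.78500061e-01]), 'qd': array([ 0.00170148, -0.00070677, -0.00163916,  0.00104257,  0.0007602 ,
        0.00056885]), 'tau': array([ 7.92705396e-05, -4.43306923e+01, -1.78586107e+01, -2.57933480e-04,
        3.88835615e-03, -1.67278245e-05]), 'tcp_pos': array([0.16147416, 0.60312122, 0.2304181 ]), 'tool_rot': array([ 1.30540857e-01,  9.91442443e-01, -9.35899308e-04, -3.00492768e-04]), 'force': array([ 0.01715038, -0.05509921, -0.12441783]), 'ft_torque': array([ 0.04906064, -0.01178995,  0.0331156 ]), 'gripper_force': 0.0, 'finger_gap': 0.9988716519893983}
(array([0.36909509, 0.05379031, 1.66274095]), array([ 0.11990864, -0.00744776, -0.99275699])) (array([1.14705421, 0.99109153, 0.80902897]), array([-0.48571314, -0.7065742 , -0.51462185]))
```

View pics/top0.png

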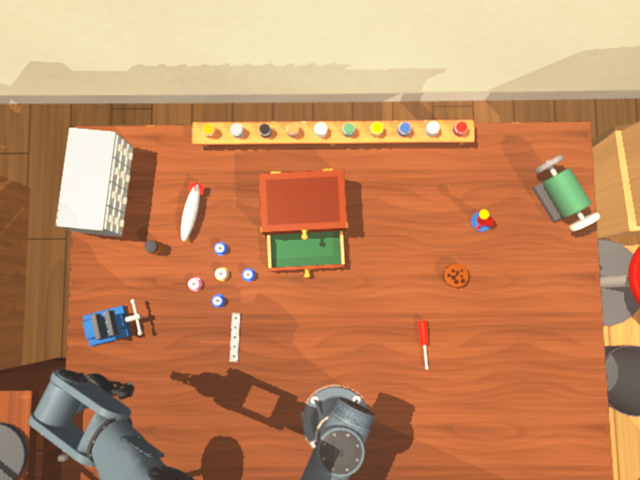

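View pics/scene0.png

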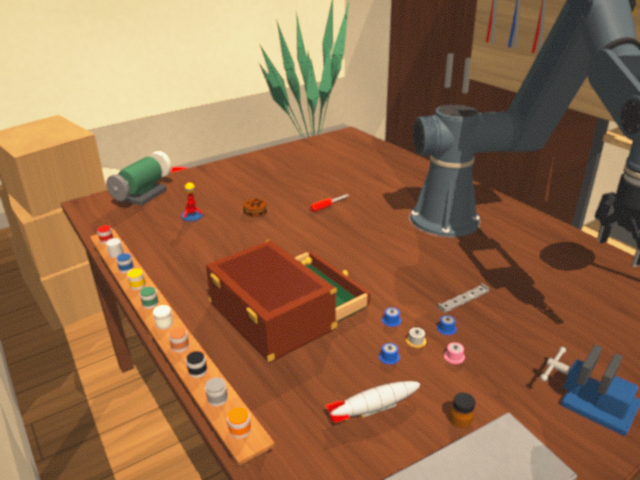

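Barrel candidates in the top view are blue (221,249), blue (249,275), blue (218,301), pink (195,284) and a steel-coloured one with a brass rim at (222,274). That last one, seen at (416,337) in the scene view, fits the description. I'll confirm it in one enlarged crop.

```bash
python3 - <<'E'
from h import *
a=cv2.imread('pics/top0.png')[160:310,180:360];b=cv2.imread('pics/scene0.png')[230:370,200:470]
a=cv2.resize(a,None,fx=4,fy=4,interpolation=cv2.INTER_CUBIC)
cv2.imwrite('pics/ctop.png',a)
b=cv2.resize(b,None,fx=2.9,fy=2.9,interpolation=cv2.INTER_CUBIC);cv2.imwrite('pics/cscene.png',b)
E
```

```text
(no output)
```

View pics/ctop.png

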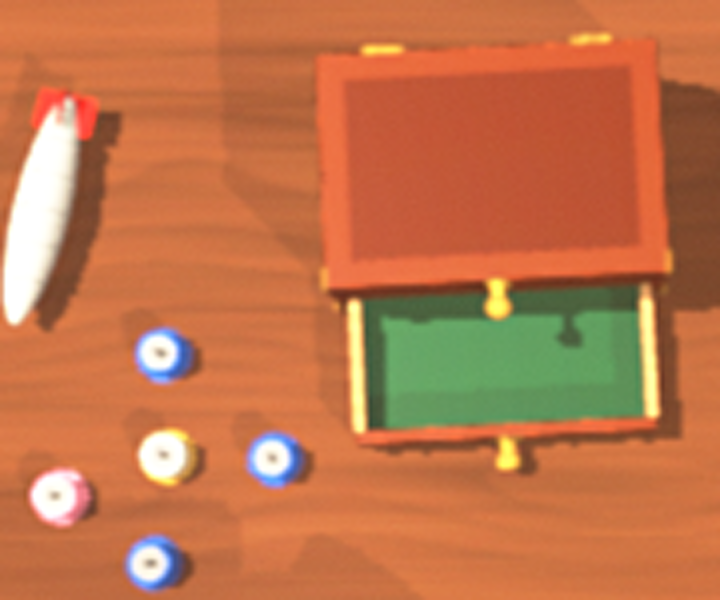

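View pics/cscene.png

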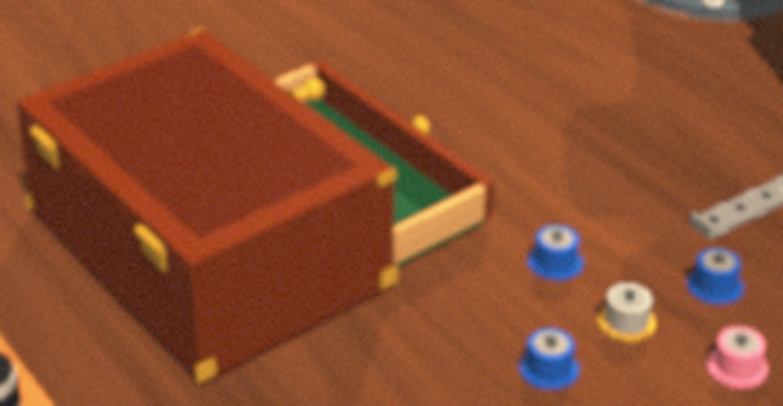

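```bash
python3 - <<'E'
from h import *
T=vision.camera_model('top');S=vision.camera_model('scene')
t=lambda x,y:((x+.5)/4-.5+180,(y+.5)/4-.5+160)
s=lambda x,y:((x+.5)/2.9-.5+200,(y+.5)/2.9-.5+230)
P={'barrel':(t(166,456),s(630,295)),'BL':(t(318,57),s(193,260)),'BR':(t(657,42),s(20,103)),'FL':(t(328,288),s(393,178)),'FR':(t(668,268),s(200,30)),
'lidknob':(t(497,300),s(313,88)),'dknob':(t(507,460),s(421,124)),'faceL':(t(362,441),s(490,184)),'faceR':(t(657,422),s(316,64))}
X={}
for k,(a,b) in P.items():
    x,e=tri([(T,a),(S,b)]);X[k]=x;print(k,x.round(4),np.round(e,4))
for k in 'BL BR FL FR'.split(): print(k,onz(T,P[k][0],.116).round(4))
print('barrel@31',onz(T,P['barrel'][0],.031),'faceL',onz(T,P['faceL'][0],.045),onz(T,P['faceR'][0],.045),'dk',onz(T,P['dknob'][0],.03))
print('lk',onz(T,P['lidknob'][0],.115))
for n,p in dict(b1=(161,354),b2=(274,459),p=(60,496),b3=(152,562)).items(): print(n,onz(T,t(*p),.028).round(3))
E
```

```text
barrel [0.4603 0.3573 0.0254] [0.0023 0.0023]
BL [0.7582 0.2274 0.1167] [0.0025 0.0025]
BR [ 0.7689 -0.0314  0.1115] [0.0026 0.0026]
FL [0.5822 0.2206 0.1066] [0.0023 0.0023]
FR [ 0.5953 -0.0381  0.1147] [0.0011 0.0011]
lidknob [0.5698 0.0928 0.115 ] [0.0036 0.0036]
dknob [0.4543 0.0872 0.0302] [0.0027 0.0027]
faceL [0.4699 0.2008 0.0401] [0.0024 0.0024]
faceR [ 0.4832 -0.0316  0.0421] [0.0019 0.0019]
BL [0.7604 0.2262 0.116 ]
BR [ 0.7701 -0.0325  0.116 ]
FL [0.5827 0.2182 0.116 ]
FR [ 0.596  -0.0386  0.116 ]
barrel@31 [0.46165842 0.35461974 0.031     ] faceL [0.47141003 0.19874322 0.045     ] [ 0.48454921 -0.03256965  0.045     ] dk [0.4564397  0.08552007 0.03      ]
lk [0.57275178 0.09072047 0.115     ]
b1 [0.543 0.36  0.028]
b2 [0.459 0.27  0.028]
p [0.431 0.438 0.028]
b3 [0.378 0.365 0.028]
```

Triangulated heights agree with the text: lid 0.107–0.117, knobs 0.115 and 0.030. The chest centre is about (0.677, 0.094) with a yaw of about 0.045. The crop confirms that the steel barrel with the brass rim is at (0.460, 0.356). I'm moving above it now.

Call:
{"fn": "drive_tool", "kwargs": {
  "deltas": [
    [[-34,-16,3,-0.06],[-69,-33,6,-0.12],[-103,-49,9,-0.18],[-138,-66,12,-0.24],[-172,-82,15,-0.307]]
  ],
  "jaw": 60,
  "force": 30
}}

```text
t: 0.52
tcp_pos: [0.3074, 0.4784, 0.2158]
tool_rot: [-0.024, 1.0, -0.0, -0.0]
force: [0.1, 0.4, -1.3]
finger_gap: 0.7
gripper_force: 0.0
```

```bash
cat >> h.py <<'E'
from scipy.spatial.transform import Rotation as Ro
def go(X,yaw=None):
    s=manip.sense();R=Ro.from_quat(s['tool_rot']).as_matrix()
    d=R.T@(np.array(X)-s['tcp_pos'])*1000
    a=np.arctan2(R[1,1],R[0,1])-np.pi/2
    print('t',round(s['t'],2),'tcp',s['tcp_pos'].round(4),'yaw',round(a,4),'f',s['force'].round(2),'gap',round(s['finger_gap']*85.4,1),'gf',round(s['gripper_force'],1),'-> d',d.round(1), 'turn',None if yaw is None else round(-(yaw-a),4))
E
python3 -c "
from h import *
go([.45,.357,.2],.045)"
```

```text
t 0.52 tcp [0.3074 0.4784 0.2158] yaw 0.0489 f [ 0.11  0.43 -1.29] gap 59.8 gf 0.0 -> d [-136.5 -128.3   15.8] turn 0.0039
```

Call:
{"fn": "drive_tool", "kwargs": {
  "deltas": [
    [[-28,-26,3,0],[-56,-52,6,0],[-84,-78,10,0],[-112,-104,13,0],[-136,-128,16,0]]
  ]
}}

```text
t: 0.93
tcp_pos: [0.4499, 0.3565, 0.1998]
tool_rot: [-0.022, 1.0, -0.0, -0.0]
force: [-0.3, 0.5, -0.6]
finger_gap: 0.701
gripper_force: 0.0
```

Call:
{"fn": "drive_tool", "kwargs": {
  "deltas": [
    [[0,0,0,0],[0,0,0,0]]
  ]
}}

```text
t: 1.1
tcp_pos: [0.4495, 0.3567, 0.1997]
tool_rot: [-0.021, 1.0, -0.0, -0.001]
force: [-0.2, -0.2, -0.8]
finger_gap: 0.703
gripper_force: 0.0
```

```bash
python3 - <<'E'
from h import *
go([.46,.356,.12],.045)
im,m=snap('wrist','w1.png');np.save('w1.npy',m,allow_pickle=True)
print(proj(m,[[.46,.356,.031],[.46,.356,.003]]))
print(ray(m,(320,240)))
E
```

```text
t 1.1 tcp [0.4495 0.3567 0.1997] yaw 0.0412 f [-0.23 -0.16 -0.84] gap 60.0 gf 0.0 -> d [-10.6  -1.1  79.6] turn -0.0038
[[317.10771831 224.77987856]
 [317.20593758 216.96914541]]
(array([0.37184929, 0.35347989, 0.34330519]), array([ 0.31165477,  0.01747008, -0.95003479]))
```

View pics/w1.png

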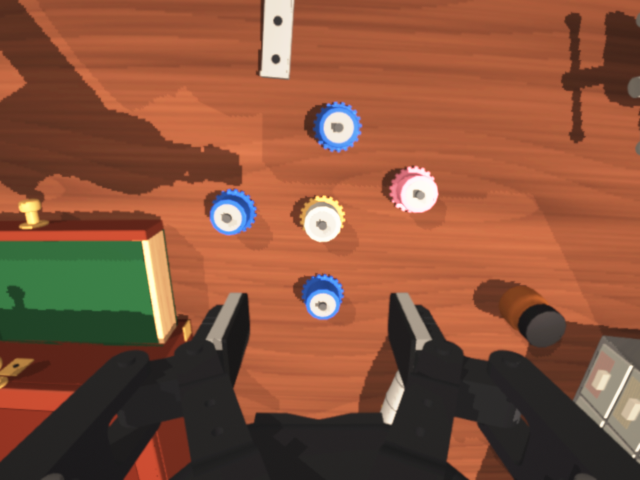

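The wrist view shows the steel barrel with its brass rim at (322,224), ringed by blue ones and a pink one. The drawer's left wall is near (160,285), and its knob is at (30,213).

```bash
python3 - <<'E'
from h import *
m=np.load('w1.npy',allow_pickle=True).item()
T=vision.camera_model('top')
print(onz(m,(322,225),.031),onz(m,(322,223),.026), tri([(m,(322,225)),(T,(221.1,273.6))]))
for n,p,z in [('b_y-',(227,217),.031),('b_x+',(322,305),.031),('b_x-',(338,127),.031),('pink',(418,194),.031),('face corner L outer',(163,229),.045),('wallL back outer',(177,338),.043)]: print(n,onz(m,p,z).round(4))
go([.46,.352,.1],.045)
E
```

```text
[0.46002176 0.36040972 0.031     ] [0.45953771 0.3604358  0.026     ] (array([0.46375904, 0.35935686, 0.01380525]), [np.float64(0.0017872276588017974), np.float64(0.001787227658801822)])
b_y- [0.4561 0.2749 0.031 ]
b_x+ [0.5405 0.364  0.031 ]
b_x- [0.3746 0.37   0.031 ]
pink [0.4281 0.4437 0.031 ]
face corner L outer [0.4654 0.2217 0.045 ]
wallL back outer [0.5767 0.224  0.043 ]
t 1.15 tcp [0.4482 0.3576 0.1998] yaw 0.0432 f [-0.46  0.61  0.54] gap 59.9 gf 0.0 -> d [-11.7  -6.1  99.7] turn -0.0018
```

Call:
{"fn": "drive_tool", "kwargs": {
  "deltas": [
    [[-4,0,30,0],[-8,0,60,0],[-11,-1,90,0],[-11,-1,120,0],[-11,-1,140,0]]
  ],
  "jaw": 60
}}

```text
t: 1.57
tcp_pos: [0.4567, 0.3584, 0.0579]
tool_rot: [-0.024, 1.0, -0.001, -0.002]
force: [-0.9, -0.1, 0.0]
finger_gap: 0.703
gripper_force: 0.0
```

Call:
{"fn": "drive_tool", "kwargs": {
  "deltas": [
    [[0,0,0,0],[0,0,0,0]]
  ]
}}

```text
t: 1.73
tcp_pos: [0.4574, 0.3584, 0.0595]
tool_rot: [-0.024, 1.0, -0.001, -0.001]
force: [0.5, 0.8, 0.4]
finger_gap: 0.703
gripper_force: 0.0
```

```bash
python3 - <<'E'
from h import *
go([.46,.359,.005],.045)
im,m=snap('wrist','w2.png');np.save('w2.npy',m,allow_pickle=True)
print(proj(m,[[.46,.359,.031]]))
E
```

```text
t 1.73 tcp [0.4574 0.3584 0.0595] yaw 0.0472 f [0.48 0.76 0.35] gap 60.1 gf 0.0 -> d [-2.8  0.5 54.5] turn 0.0022
[[319.21408414 283.11036151]]
```

View pics/w2.png

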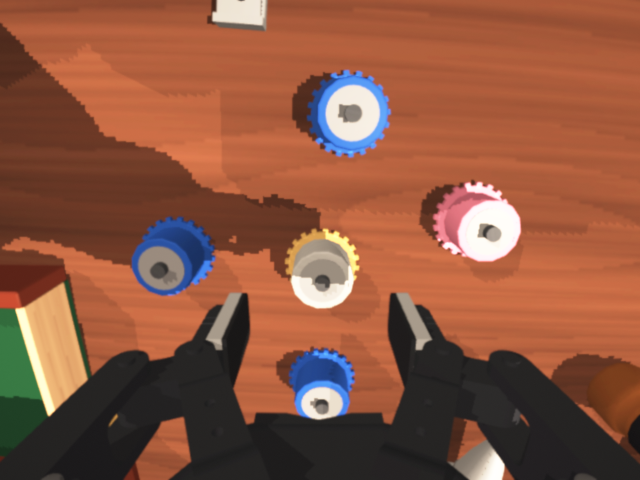

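The arbor is at (322,284), within 3 px of the prediction, and the barrel sits centred between the fingers.

```bash
python3 - <<'E'
from h import *
a=np.load('w1.npy',allow_pickle=True).item();b=np.load('w2.npy',allow_pickle=True).item()
x,e=tri([(a,(322,225)),(b,(322,284))]);print(x,e); go([x[0],x[1],.005],.045)
E
```

```text
[0.45937499 0.36038361 0.03328609] [np.float64(2.464753987921939e-05), np.float64(2.4647539879253885e-05)]
t 1.78 tcp [0.4587 0.3589 0.0608] yaw 0.047 f [ 0.08 -1.03  0.21] gap 60.1 gf 0.0 -> d [-0.7  1.5 55.8] turn 0.002
```

Call:
{"fn": "drive_tool", "kwargs": {
  "deltas": [
    [[-1,1,15,0],[-1,1,30,0],[-1,1,44,0],[-1,1,52,0],[-1,1,54,0]]
  ]
}}

```text
t: 2.2
tcp_pos: [0.4603, 0.3593, 0.0068]
tool_rot: [-0.023, 1.0, 0.0, 0.0]
force: [-0.6, -0.1, -0.4]
finger_gap: 0.701
gripper_force: 0.0
```

Call:
{"fn": "drive_tool", "kwargs": {
  "deltas": [
    [[0,0,0,0],[0,0,0,0],[0,0,0,0],[0,0,0,0],[0,0,0,0]]
  ],
  "jaw": 20,
  "force": 35
}}

```text
t: 2.62
tcp_pos: [0.4611, 0.3594, 0.0077]
tool_rot: [-0.023, 1.0, 0.001, 0.001]
force: [-0.9, 0.7, 5.3]
finger_gap: 0.387
gripper_force: 35.2
```

Call:
{"fn": "drive_tool", "kwargs": {
  "deltas": [
    [[0,0,0,0],[0,0,-10,0],[0,0,-30,0],[0,0,-60,0],[0,0,-90,0]]
  ]
}}

```text
t: 3.03
tcp_pos: [0.4593, 0.3581, 0.0969]
tool_rot: [-0.023, 1.0, -0.001, -0.001]
force: [0.7, 1.2, -1.3]
finger_gap: 0.381
gripper_force: 34.9
```

```bash
python3 -c "
from h import *
go([.522,.15,.10],.045)"
```

```text
t 3.03 tcp [0.4593 0.3581 0.0969] yaw 0.0451 f [ 0.67  1.25 -1.27] gap 32.5 gf 34.9 -> d [ -53.2 -210.7   -3. ] turn 0.0001
```

Call:
{"fn": "drive_tool", "kwargs": {
  "deltas": [
    [[-10,-40,0,0],[-21,-80,0,0],[-31,-120,0,0],[-42,-160,0,0],[-50,-195,0,0]]
  ]
}}

```text
t: 3.45
tcp_pos: [0.5198, 0.164, 0.0971]
tool_rot: [-0.023, 1.0, -0.0, 0.001]
force: [0.4, 0.5, -1.0]
finger_gap: 0.378
gripper_force: 35.0
```

Call:
{"fn": "drive_tool", "kwargs": {
  "deltas": [
    [[-3,-20,5,0],[-3,-20,15,0],[-3,-20,15,0],[-3,-20,15,0]]
  ]
}}

```text
t: 3.78
tcp_pos: [0.5219, 0.1467, 0.0809]
tool_rot: [-0.022, 1.0, 0.0, -0.001]
force: [0.0, 0.8, -0.6]
finger_gap: 0.383
gripper_force: 35.1
```

```bash
python3 - <<'E'
from h import *
go([.522,.145,.019],.045)
im,m=snap('wrist','w3.png');np.save('w3.npy',m,allow_pickle=True);snap('scene','s3.png')
E
```

```text
t 3.78 tcp [0.5219 0.1467 0.0809] yaw 0.0449 f [ 0.03  0.82 -0.57] gap 32.7 gf 35.1 -> d [-0.2 -1.7 61.9] turn -0.0001
```

View pics/w3.png

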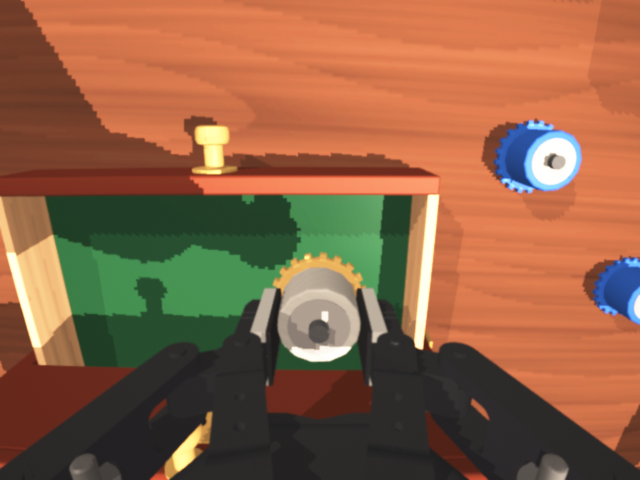

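The barrel is held upright at (318,310). The face board's inner top edge is at row 194, the left wall's top at about (430,250), and the drawer knob at (212,133).

```bash
python3 - <<'E'
from h import *
m=np.load('w3.npy',allow_pickle=True).item()
for n,p,z in [('face in R',(50,194),.045),('face in L',(410,194),.045),('face out L',(437,177),.045),('wallL top inner',(428,250),.043),('wallR top',(20,275),.043),('knob front',(212,128),.026),('floorL corner',(410,195),.011),('knob base',(213,171),.026)]: print(n,onz(m,p,z).round(4))
E
```

```text
face in R [0.4844 0.0049 0.045 ]
face in L [0.4766 0.1912 0.045 ]
face out L [0.4673 0.2038 0.045 ]
wallL top inner [0.5068 0.2052 0.043 ]
wallR top [ 0.5328 -0.0239  0.043 ]
knob front [0.4492 0.0867 0.026 ]
floorL corner [0.4833 0.2003 0.011 ]
knob base [0.4721 0.0865 0.026 ]
```

Call:
{"fn": "drive_tool", "kwargs": {
  "deltas": [
    [[0,0,18,0],[0,0,36,0],[0,0,52,0],[0,0,58,0],[0,0,60,0]]
  ]
}}

```text
t: 4.3
tcp_pos: [0.5219, 0.1475, 0.0204]
tool_rot: [-0.024, 1.0, -0.0, -0.001]
force: [0.4, -0.4, -1.0]
finger_gap: 0.383
gripper_force: 35.1
```

Call:
{"fn": "drive_tool", "kwargs": {
  "deltas": [
    [[0,0,0,0],[0,0,1,0],[0,0,1,0]]
  ]
}}

```text
t: 4.55
tcp_pos: [0.5235, 0.1467, 0.0211]
tool_rot: [-0.023, 1.0, 0.0, 0.001]
force: [-0.0, -0.4, -1.1]
finger_gap: 0.382
gripper_force: 35.1
```

Call:
{"fn": "drive_tool", "kwargs": {
  "deltas": [
    [[0,0,1,0],[0,0,1,0],[0,0,2,0],[0,0,2,0]]
  ]
}}

```text
t: 4.88
tcp_pos: [0.5233, 0.1463, 0.0187]
tool_rot: [-0.022, 1.0, 0.0, 0.0]
force: [-0.0, 0.6, 1.7]
finger_gap: 0.383
gripper_force: 35.3
```

Call:
{"fn": "drive_tool", "kwargs": {
  "deltas": [
    [[0,0,0,0],[0,0,0,0],[0,0,0,0],[0,0,0,0]]
  ],
  "jaw": 58
}}

```text
t: 5.22
tcp_pos: [0.5229, 0.1464, 0.0183]
tool_rot: [-0.023, 1.0, 0.0, -0.0]
force: [0.1, 0.0, -0.4]
finger_gap: 0.679
gripper_force: 0.0
```

Call:
{"fn": "drive_tool", "kwargs": {
  "deltas": [
    [[0,0,-8,0],[0,0,-25,0],[0,0,-50,0],[0,0,-85,0],[0,0,-120,0]]
  ]
}}

```text
t: 5.63
tcp_pos: [0.522, 0.1463, 0.1393]
tool_rot: [-0.023, 1.0, -0.0, -0.001]
force: [1.8, 0.0, 0.5]
finger_gap: 0.679
gripper_force: 0.0
```

```bash
python3 - <<'E'
from h import *
go([.415,.0865,.14],.045)
im,m=snap('wrist','w4.png');np.save('w4.npy',m,allow_pickle=True)
print(proj(m,[[.5225,.1465,.042],[.5225,.1465,.011]]))
E
```

```text
t 5.63 tcp [0.522  0.1463 0.1393] yaw 0.0451 f [1.84 0.01 0.46] gap 58.0 gf 0.0 -> d [109.6 -54.9  -0.4] turn 0.0001
[[318.52604258 238.82721862]
 [318.50039546 226.67012573]]
```

View pics/w4.png

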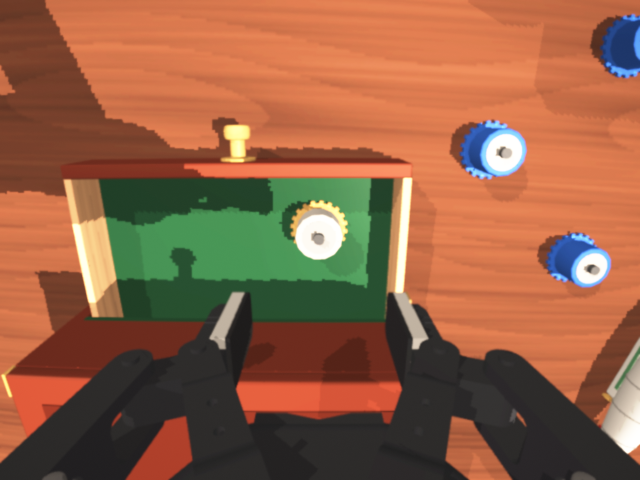

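The barrel stands upright in the drawer at (318,238), right where predicted. A vertical gripper body would foul the chest or lid knob when pushing. I'll turn the tool 90° and push with the back of a spread finger on the face board, well to the left of the lid knob.

Call:
{"fn": "drive_tool", "kwargs": {
  "deltas": [
    [[25,5,0,0.12],[50,10,0,0.24],[75,15,0,0.36],[100,20,0,0.48],[121,24,0,0.6]]
  ],
  "jaw": 85.4
}}

```text
t: 6.1
tcp_pos: [0.3988, 0.165, 0.1387]
tool_rot: [0.277, 0.961, -0.0, -0.0]
force: [-0.5, -0.8, -0.6]
finger_gap: 1.002
gripper_force: 0.0
```

```bash
python3 -c "
from h import *
print(manip.sense()['q'].round(2))
go([.39,.165,.14],.045-1.571)"
```

```text
[ 0.13  0.44  2.    0.    0.71 -0.88]
t 6.1 tcp [0.3988 0.165  0.1387] yaw -0.5607 f [-0.5  -0.84 -0.56] gap 85.6 gf 0.0 -> d [ 7.5 -4.7 -1.3] turn 0.9653
```

Call:
{"fn": "drive_tool", "kwargs": {
  "deltas": [
    [[2,0,0,0.12],[4,0,0,0.24],[6,-1,0,0.36],[6,-2,0,0.48],[6,-3,0,0.6]]
  ]
}}

```text
t: 6.52
tcp_pos: [0.3941, 0.1656, 0.1387]
tool_rot: [0.548, 0.836, 0.0, 0.0]
force: [-0.9, -0.5, -1.5]
finger_gap: 1.001
gripper_force: 0.0
```

Call:
{"fn": "drive_tool", "kwargs": {
  "deltas": [
    [[0,0,20,0.12],[0,0,40,0.24],[0,0,60,0.365],[0,0,60,0.365],[0,0,60,0.365]]
  ]
}}

```text
t: 6.93
tcp_pos: [0.3937, 0.1654, 0.0781]
tool_rot: [0.688, 0.726, -0.001, -0.001]
force: [0.0, 0.2, 0.6]
finger_gap: 0.997
gripper_force: 0.0
```

```bash
python3 -c "
from h import *
go([.40,.165,.022],.045-1.571)
snap('scene','s5.png')
a=cv2.imread('pics/s5.png')[120:380,280:580];cv2.imwrite('pics/s5c.png',cv2.resize(a,None,fx=2.3,fy=2.3,interpolation=cv2.INTER_CUBIC))"
```

```text
t 6.93 tcp [0.3937 0.1654 0.0781] yaw -1.5166 f [0.02 0.22 0.57] gap 85.2 gf 0.0 -> d [-0.7  6.4 56. ] turn 0.0094
```

View pics/s5c.png

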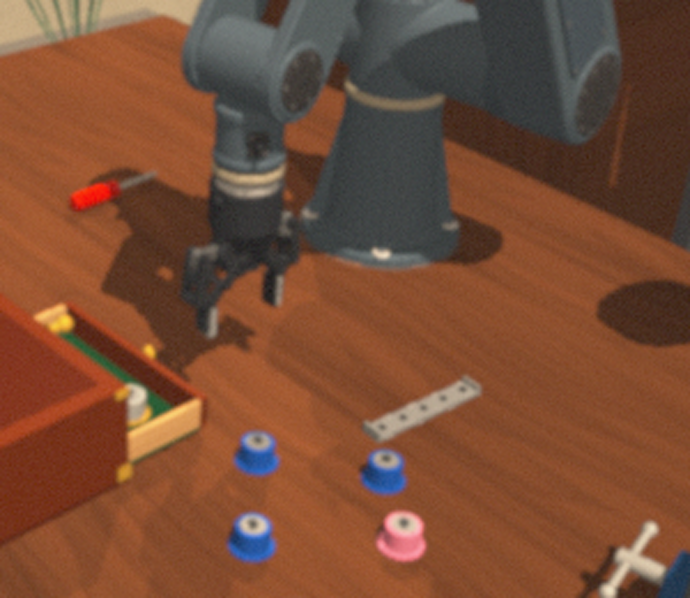

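The scene crop shows the barrel in the drawer at (135,405). It also shows the open gripper's knuckles bulging outward above the fingertips: knuckle outer edge about (184,260–300), tip outer edge about (198,330). I'll measure that profile in the gripper's vertical plane.

```bash
python3 - <<'E'
from h import *
S=vision.camera_model('scene');s=manip.sense();T=s['tcp_pos']
o=lambda p:((p[0]+.5)/2.3-.5+280,(p[1]+.5)/2.3-.5+120)
for dy in (-.011,.011):
  print('plane y=tcp',dy)
  for n,p in dict(tipbotout=(201,338),tipbotin=(214,336),tipout=(196,312),kn_low=(183,298),kn_mid=(183,275),kn_top=(190,250),kn_top2=(205,243),tip2=(272,304),tip2b=(282,304),kn2=(298,262),kn2top=(290,212)).items():
    c,d=ray(S,o(p));k=(T[1]+dy-c[1])/d[1];X=c+k*d
    print(n,((X-T)*1000).round(0))
E
```

```text
plane y=tcp -0.011
tipbotout [ 41. -11.  -2.]
tipbotin [ 23. -11.  -7.]
tipout [ 49. -11.  33.]
kn_low [ 67. -11.  57.]
kn_mid [ 68. -11.  84.]
kn_top [ 60. -11. 110.]
kn_top2 [ 41. -11. 112.]
tip2 [-58. -11.   3.]
tip2b [-73. -11.  -3.]
kn2 [-92. -11.  44.]
kn2top [-74. -11. 111.]
plane y=tcp 0.011
tipbotout [60. 11. 17.]
tipbotin [42. 11. 13.]
tipout [68. 11. 51.]
kn_low [85. 11. 74.]
kn_mid [ 86.  11. 101.]
kn_top [ 78.  11. 127.]
kn_top2 [ 59.  11. 128.]
tip2 [-37.  11.  22.]
tip2b [-51.  11.  17.]
kn2 [-70.  11.  62.]
kn2top [-52.  11. 127.]
```

The knuckles bulge about 15–20 mm beyond the tip backs. I'll push on the drawer knob, which stands 24 mm out, and offset the finger about 16 mm sideways so the knuckle passes beside the lid knob.

Call:
{"fn": "drive_tool", "kwargs": {
  "deltas": [
    [[-30,-9,0,0.005],[-65,-18,10,0.009],[-65,-18,40,0.009],[-65,-18,70,0.009],[-65,-18,84,0.009]]
  ]
}}

```text
t: 7.4
tcp_pos: [0.3808, 0.0988, -0.0064]
tool_rot: [0.692, 0.722, 0.001, 0.001]
force: [-0.9, -0.6, -0.0]
finger_gap: 0.998
gripper_force: 0.0
```

Call:
{"fn": "drive_tool", "kwargs": {
  "deltas": [
    [[0,0,0,0],[0,0,0,0]]
  ]
}}

```text
t: 7.57
tcp_pos: [0.3801, 0.0996, -0.0052]
tool_rot: [0.692, 0.722, 0.0, 0.0]
force: [-0.4, 0.1, 1.0]
finger_gap: 1.003
gripper_force: 0.0
```

```bash
python3 - <<'E'
from h import *
go([.379,.1,-.006],.045-1.571)
im,m=snap('wrist','w6.png');np.save('w6.npy',m,allow_pickle=True)
E
```

```text
t 7.57 tcp [ 0.3801  0.0996 -0.0052] yaw -1.5274 f [-0.42  0.14  0.98] gap 85.6 gf 0.0 -> d [ 0.4 -1.1  0.8] turn -0.0014
```

View pics/w6.png

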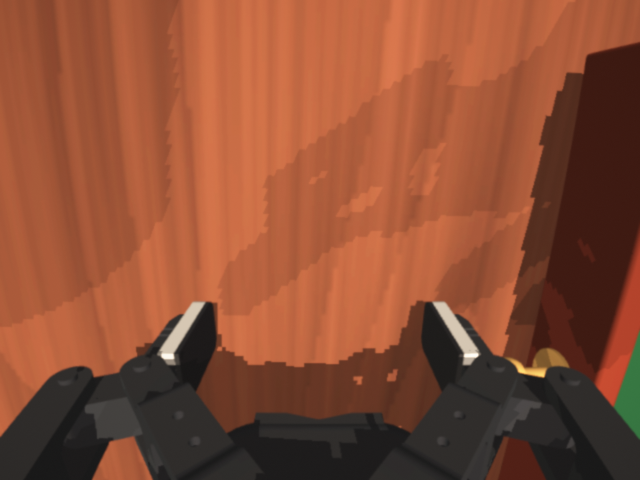

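The knob's front is at about (508,366), right next to the leading finger's back. Pushing now.

Call:
{"fn": "drive_tool", "kwargs": {
  "deltas": [
    [[0,5,0,0],[0,12,0,0],[0,19,0,0],[0,27,0,0],[0,35,0,0]]
  ]
}}

```text
t: 8.03
tcp_pos: [0.4156, 0.1013, -0.0051]
tool_rot: [0.692, 0.722, 0.0, 0.0]
force: [-1.4, 0.6, 0.7]
finger_gap: 1.002
gripper_force: 0.6
```

Call:
{"fn": "drive_tool", "kwargs": {
  "deltas": [
    [[0,9,0,0],[0,19,0,0],[0,29,0,0],[0,38,0,0],[0,45,0,0]]
  ]
}}

```text
t: 8.45
tcp_pos: [0.4613, 0.1031, -0.0058]
tool_rot: [0.692, 0.722, 0.0, 0.0]
force: [-1.7, 0.7, 0.4]
finger_gap: 1.003
gripper_force: 0.9
```

```bash
python3 - <<'E'
from h import *
go([.506,.106,-.006],.045-1.571)
m=np.load('w6.npy',allow_pickle=True).item();print(onz(m,(508,366),.026))
T=vision.camera_model('top');im=vision.snapshot('top');cv2.imwrite('pics/t7.png',im[:,:,::-1])
# green floor pixels rows in drawer, and knob
g=(im[...,1].astype(int)-im[...,0]>15);ys,xs=np.nonzero(g[200:290,255:360]);print(ys.min()+200,ys.max()+200,xs.min()+255,xs.max()+255,len(ys))
w=(im[200:280,262:350].min(2)>170);ys,xs=np.nonzero(w);print('white',len(ys),ys.mean()+200 if len(ys) else 0,xs.mean()+262 if len(xs) else 0)
E
```

```text
t 8.45 tcp [ 0.4613  0.1031 -0.0058] yaw -1.5287 f [-1.72  0.68  0.4 ] gap 85.7 gf 0.9 -> d [ 1.  44.8  0.3] turn -0.0027
[0.45241576 0.09297436 0.026     ]
233 246 272 339 550
white 441 275.05895691609976 289.421768707483
```

Call:
{"fn": "drive_tool", "kwargs": {
  "deltas": [
    [[0,6,0,0],[0,12,0,0],[0,18,0,0],[0,23,0,0],[0,27,0,0]]
  ]
}}

```text
t: 8.92
tcp_pos: [0.4869, 0.1042, -0.0059]
tool_rot: [0.692, 0.722, -0.0, -0.0]
force: [-1.2, 1.4, -0.9]
finger_gap: 1.002
gripper_force: 1.1
```

Call:
{"fn": "drive_tool", "kwargs": {
  "deltas": [
    [[0,2,0,0],[0,4,0,0],[0,6,0,0],[0,7,0,0],[0,8,0,0]]
  ]
}}

```text
t: 9.33
tcp_pos: [0.4903, 0.1048, -0.0062]
tool_rot: [0.692, 0.722, -0.003, -0.003]
force: [-9.0, 2.2, -0.3]
finger_gap: 0.999
gripper_force: 0.4
```

```bash
python3 - <<'E'
from h import *
go([.506,.106,-.006],.045-1.571)
im=vision.snapshot('scene');cv2.imwrite('pics/s8.png',im[:,:,::-1]);S=vision.camera_model('scene')
c=np.array([.677,.094]);ax=np.array([np.cos(.045),np.sin(.045)]);ay=np.array([-ax[1],ax[0]])
def P(x,y,z): return np.r_[c+ax*x+ay*y,z]
old=cv2.imread('pics/s3.png')[:,:,::-1]
# sample colours along drawer left wall outside (y=.118,z=.03), x from -.20 to -.07
for x in np.arange(-.215,-.07,.008):
    u,v=proj(S,P(x,.118,.028))[0].round().astype(int);print(round(x,3),(u,v),old[v,u],im[v,u])
E
```

```text
t 9.33 tcp [ 0.4903  0.1048 -0.0062] yaw -1.528 f [-9.02  2.24 -0.29] gap 85.3 gf 0.4 -> d [ 0.5 15.7 -0.3] turn -0.002
-0.215 (np.int64(372), np.int64(296)) [156  86  50] [158  87  53]
-0.207 (np.int64(370), np.int64(297)) [138  75  44] [151  83  47]
-0.199 (np.int64(367), np.int64(298)) [162 100  56] [145  81  49]
-0.191 (np.int64(364), np.int64(299)) [220 156  92] [157  87  50]
-0.183 (np.int64(362), np.int64(301)) [219 153  88] [164  89  48]
-0.175 (np.int64(359), np.int64(302)) [221 157  89] [165  89  52]
-0.167 (np.int64(357), np.int64(303)) [221 156  91] [162  89  46]
-0.159 (np.int64(354), np.int64(305)) [222 156  92] [143  83  48]
-0.151 (np.int64(352), np.int64(306)) [223 156  91] [142  81  45]
-0.143 (np.int64(349), np.int64(307)) [224 160  94] [139  77  40]
-0.135 (np.int64(346), np.int64(309)) [220 155  88] [136  74  42]
-0.127 (np.int64(344), np.int64(310)) [222 157  90] [145  84  52]
-0.119 (np.int64(341), np.int64(311)) [222 161  93] [146  78  48]
-0.111 (np.int64(338), np.int64(313)) [220 156  89] [125  57  36]
-0.103 (np.int64(335), np.int64(314)) [161  97  53] [136  71  35]
-0.095 (np.int64(333), np.int64(315)) [121  51  26] [119  50  33]
-0.087 (np.int64(330), np.int64(317)) [118  51  19] [119  50  31]
-0.079 (np.int64(327), np.int64(318)) [117  49  22] [116  46  19]
-0.071 (np.int64(324), np.int64(320)) [121  52  31] [118  45  21]
```

```bash
python3 - <<'E'
from h import *
S=vision.camera_model('scene');o=cv2.imread('pics/s3.png')[:,:,::-1].copy();n=cv2.imread('pics/s8.png')[:,:,::-1].copy()
c=np.array([.677,.094]);ax=np.array([np.cos(.045),np.sin(.045)]);ay=np.array([-ax[1],ax[0]])
P=lambda x,y,z: np.r_[c+ax*x+ay*y,z]
xs=np.arange(-.21,-.08,.003)
def line(y,z,img):
    uv=proj(S,[P(x,y,z) for x in xs]).astype(np.float32)
    return cv2.remap(img,uv[:,0].reshape(1,-1),uv[:,1].reshape(1,-1),cv2.INTER_LINEAR)[0]
L=[line(.118,z,i) for z in (.02,.03) for i in (o,n)]+[line(.13,.08,n)]
for i,x in enumerate(xs): print(round(x,3),*[tuple(int(v) for v in l[i]) for l in L])
E
```

```text
-0.21 (139, 77, 44) (146, 82, 48) (145, 78, 44) (153, 86, 50) (155, 88, 49)
-0.207 (127, 66, 39) (144, 82, 48) (135, 69, 40) (152, 86, 51) (161, 90, 51)
-0.204 (126, 61, 34) (148, 84, 50) (131, 65, 37) (148, 83, 47) (162, 88, 47)
-0.201 (139, 76, 41) (152, 85, 49) (142, 78, 41) (143, 79, 47) (164, 90, 47)
-0.198 (168, 105, 59) (157, 89, 49) (175, 111, 63) (144, 81, 49) (164, 91, 50)
-0.195 (200, 134, 77) (161, 89, 51) (204, 138, 77) (147, 85, 51) (164, 91, 56)
-0.192 (214, 149, 86) (164, 91, 49) (218, 151, 87) (152, 85, 49) (158, 86, 48)
-0.189 (217, 152, 87) (166, 92, 52) (220, 156, 92) (158, 87, 50) (155, 86, 49)
-0.186 (214, 149, 83) (165, 89, 46) (220, 157, 91) (162, 90, 52) (154, 84, 47)
-0.183 (216, 151, 88) (163, 87, 45) (222, 159, 95) (161, 87, 48) (153, 83, 45)
-0.18 (216, 151, 88) (163, 88, 47) (220, 156, 87) (164, 90, 50) (156, 85, 51)
-0.177 (215, 150, 85) (165, 90, 52) (219, 152, 86) (164, 87, 48) (156, 88, 49)
-0.174 (215, 148, 87) (163, 90, 50) (222, 158, 91) (164, 91, 49) (155, 85, 48)
-0.171 (217, 154, 90) (159, 86, 50) (222, 156, 89) (163, 89, 49) (152, 84, 48)
-0.1
[... 1647 characters left out ...]
, 50)
-0.105 (192, 127, 73) (142, 78, 44) (200, 133, 75) (142, 75, 43) (157, 86, 50)
-0.102 (156, 97, 58) (135, 69, 36) (162, 100, 55) (138, 73, 39) (154, 86, 48)
-0.099 (127, 63, 36) (123, 56, 29) (128, 62, 31) (125, 56, 34) (151, 83, 48)
-0.096 (120, 49, 32) (116, 47, 21) (119, 50, 29) (119, 51, 31) (145, 78, 43)
-0.093 (118, 47, 22) (118, 47, 23) (116, 49, 25) (122, 56, 31) (135, 66, 37)
-0.09 (117, 49, 20) (118, 51, 32) (118, 49, 29) (120, 51, 25) (124, 57, 32)
-0.087 (119, 49, 24) (119, 51, 28) (120, 51, 28) (119, 51, 24) (118, 48, 20)
-0.084 (117, 48, 20) (118, 50, 26) (119, 51, 26) (121, 53, 28) (119, 49, 29)
-0.081 (118, 50, 26) (119, 49, 27) (117, 48, 26) (119, 51, 26) (116, 44, 23)
```

The drawer has moved about 95 mm, leaving about 20 mm. The reading is 9 N, most likely the knuckle against the lid knob. I'll back off and lower the tips almost to the desk, so the knuckle's sloped top passes under the ball, then try again gently.

Call:
{"fn": "drive_tool", "kwargs": {
  "deltas": [
    [[0,-8,0,0],[0,-14,0,0],[2,-14,2,0],[2,-14,4,0],[2,-14,5,0]]
  ]
}}

```text
t: 9.8
tcp_pos: [0.4813, 0.1059, -0.0107]
tool_rot: [0.692, 0.722, 0.001, 0.001]
force: [0.1, 0.0, -0.6]
finger_gap: 1.003
gripper_force: 0.0
```

Call:
{"fn": "drive_tool", "kwargs": {
  "deltas": [
    [[0,4,0,0],[0,8,0,0],[0,11,0,0],[0,13,0,0],[0,15,0,0]]
  ]
}}

```text
t: 10.22
tcp_pos: [0.4955, 0.1065, -0.0107]
tool_rot: [0.692, 0.722, -0.0, -0.0]
force: [-1.7, 0.9, -0.2]
finger_gap: 0.996
gripper_force: 0.4
```

Call:
{"fn": "drive_tool", "kwargs": {
  "deltas": [
    [[0,1,0,0],[0,2,0,0],[0,3,0,0],[0,4,0,0],[0,5,0,0]]
  ]
}}

```text
t: 10.63
tcp_pos: [0.4995, 0.107, -0.0109]
tool_rot: [0.692, 0.722, -0.001, -0.001]
force: [-1.4, 2.2, -2.1]
finger_gap: 1.004
gripper_force: 0.5
```

Call:
{"fn": "drive_tool", "kwargs": {
  "deltas": [
    [[0,1,0,0],[0,2,0,0],[0,3,0,0],[0,4,0,0],[0,5,0,0]]
  ]
}}

```text
t: 11.05
tcp_pos: [0.506, 0.107, -0.0106]
tool_rot: [0.692, 0.722, 0.0, 0.0]
force: [-1.8, 2.2, -2.0]
finger_gap: 1.0
gripper_force: 0.4
```

Call:
{"fn": "drive_tool", "kwargs": {
  "deltas": [
    [[0,1,0,0],[0,2,0,0],[0,3,0,0],[0,4,0,0],[0,5,0,0]]
  ]
}}

```text
t: 11.47
tcp_pos: [0.51, 0.1071, -0.0106]
tool_rot: [0.692, 0.722, -0.0, -0.0]
force: [-4.8, 0.3, 1.9]
finger_gap: 1.005
gripper_force: 0.2
```

```bash
cat > chk.py <<'E'
from h import *
go([.51,.107,-.011],.045-1.571)
S=vision.camera_model('scene');n=vision.snapshot('scene')
c=np.array([.677,.094]);ax=np.array([np.cos(.045),np.sin(.045)]);ay=np.array([-ax[1],ax[0]])
P=lambda x,y,z: np.r_[c+ax*x+ay*y,z]
xs=np.arange(-.126,-.08,.002)
for y,z in ((.118,.02),(.118,.03),(.13,.08)):
    uv=proj(S,[P(x,y,z) for x in xs]).astype(np.float32)
    l=cv2.remap(n,uv[:,0].reshape(1,-1),uv[:,1].reshape(1,-1),cv2.INTER_LINEAR)[0]
    print((y,z),[int(v) for v in l[:,1]])
print(xs.round(3).tolist())
E
python3 chk.py
```

```text
t 11.47 tcp [ 0.51    0.1071 -0.0106] yaw -1.5289 f [-4.84  0.35  1.89] gap 85.8 gf 0.2 -> d [-0.1 -0.   0.4] turn -0.0029
(0.118, 0.02) [80, 77, 76, 79, 79, 79, 79, 79, 77, 74, 71, 65, 54, 51, 50, 51, 51, 51, 53, 48, 49, 53, 51]
(0.118, 0.03) [81, 80, 78, 80, 81, 79, 80, 80, 80, 80, 74, 68, 63, 56, 51, 49, 45, 45, 48, 50, 48, 48, 49]
(0.13, 0.08) [83, 82, 81, 80, 80, 80, 79, 80, 81, 80, 81, 78, 78, 78, 75, 73, 67, 62, 56, 53, 54, 51, 48]
[-0.126, -0.124, -0.122, -0.12, -0.118, -0.116, -0.114, -0.112, -0.11, -0.108, -0.106, -0.104, -0.102, -0.1, -0.098, -0.096, -0.094, -0.092, -0.09, -0.088, -0.086, -0.084, -0.082]
```

Call:
{"fn": "drive_tool", "kwargs": {
  "deltas": [
    [[0,1,0,0],[0,2,0,0],[0,3,0,0],[0,4,0,0],[0,4,0,0]]
  ]
}}

```text
t: 11.93
tcp_pos: [0.5096, 0.1073, -0.0109]
tool_rot: [0.692, 0.722, -0.003, -0.003]
force: [-9.0, -0.3, 3.6]
finger_gap: 0.999
gripper_force: 0.0
```

Motion stops hard at 0.510, which matches the expected travel. I'll back off, turn back, and check the drawer knob against the lid knob with the wrist camera.

Call:
{"fn": "drive_tool", "kwargs": {
  "deltas": [
    [[0,-8,0,0],[0,-25,0,0],[0,-55,0,0],[0,-90,-10,0],[0,-110,-50,0]]
  ]
}}

```text
t: 12.35
tcp_pos: [0.4001, 0.1025, 0.0336]
tool_rot: [0.692, 0.722, -0.004, -0.004]
force: [-0.7, 0.4, 1.3]
finger_gap: 0.999
gripper_force: 0.0
```

Call:
{"fn": "drive_tool", "kwargs": {
  "deltas": [
    [[0,0,-40,-0.12],[0,0,-80,-0.24],[0,0,-120,-0.36],[0,0,-150,-0.48],[0,0,-150,-0.6]]
  ]
}}

```text
t: 12.77
tcp_pos: [0.4112, 0.1027, 0.1926]
tool_rot: [0.445, 0.895, 0.004, 0.008]
force: [1.1, 0.6, -0.4]
finger_gap: 1.002
gripper_force: 0.0
```

Call:
{"fn": "drive_tool", "kwargs": {
  "deltas": [
    [[0,0,0,-0.12],[0,0,0,-0.24],[0,0,0,-0.36],[0,0,0,-0.48],[0,0,0,-0.6]]
  ],
  "jaw": 50
}}

```text
t: 13.18
tcp_pos: [0.4073, 0.1025, 0.1872]
tool_rot: [0.161, 0.987, 0.0, 0.002]
force: [0.2, 0.7, -0.8]
finger_gap: 0.586
gripper_force: 0.0
```

Call:
{"fn": "drive_tool", "kwargs": {
  "deltas": [
    [[0,0,0,-0.12],[0,0,0,-0.24],[0,0,0,-0.371],[0,0,0,-0.371],[0,0,0,-0.371]]
  ]
}}

```text
t: 13.6
tcp_pos: [0.4068, 0.1026, 0.187]
tool_rot: [-0.019, 1.0, -0.0, 0.001]
force: [0.5, 1.0, -0.3]
finger_gap: 0.587
gripper_force: 0.0
```

```bash
cat > blob.py <<'E'
from h import *
go([.566,.09,.2],.045)
im,m=snap('wrist','b.png');h=cv2.cvtColor(im,cv2.COLOR_RGB2HSV)
k=cv2.inRange(h,(18,130,110),(35,255,255))
n,_,st,ce=cv2.connectedComponentsWithStats(k)
for i in range(1,n):
    if st[i,4]>40: print(st[i],ce[i].round(1))
print('lk',proj(m,[[.569,.0915,.111]]),'dk',proj(m,[[.562,.0915,.026]]))
E
python3 blob.py
```

```text
t 13.6 tcp [0.4068 0.1026 0.187 ] yaw 0.039 f [ 0.51  1.04 -0.31] gap 50.1 gf 0.0 -> d [-158.6  -18.8  -12.6] turn -0.006
[295 365  16  14  64] [301.8 370.8]
lk [[296.36499384 438.19064748]] dk [[301.23046349 363.64577205]]
```

```bash
python3 - <<'E'
from h import *
im=cv2.imread('pics/b.png')[:,:,::-1];m=vision.camera_model('wrist')
for r in range(348,400,1): print(r,im[r,302].tolist(), end=' ')
print()
c=np.array([.677,.094]);a=.045;ax=np.array([np.cos(a),np.sin(a)])
for d in (0,.005,.01,.02):
    f=lambda x,z: proj(m,[np.r_[c+ax*(x-d),z]])[0].round(1).tolist()
    print(d,'front z17,26,35',f(-.114,.017),f(-.114,.026),f(-.114,.035),'board top front',f(-.09,.045), 'board bottom',f(-.09,.008))
print('chest front at z.046,.106,lid116',[proj(m,[np.r_[c+ax*-.09,z]])[0].round(1).tolist() for z in (.046,.106,.116)])
E
```

```text
348 [209, 114, 74] 349 [209, 115, 74] 350 [208, 114, 73] 351 [204, 110, 71] 352 [199, 108, 70] 353 [186, 99, 65] 354 [145, 76, 50] 355 [113, 60, 40] 356 [109, 58, 39] 357 [110, 60, 40] 358 [127, 79, 45] 359 [163, 113, 58] 360 [179, 127, 64] 361 [185, 132, 66] 362 [190, 136, 68] 363 [193, 138, 70] 364 [194, 139, 70] 365 [196, 141, 70] 366 [203, 147, 73] 367 [223, 163, 82] 368 [250, 212, 109] 369 [255, 246, 147] 370 [255, 251, 158] 371 [255, 251, 158] 372 [255, 250, 158] 373 [255, 250, 155] 374 [255, 248, 152] 375 [255, 246, 147] 376 [255, 240, 137] 377 [252, 218, 114] 378 [231, 173, 87] 379 [214, 156, 78] 380 [213, 156, 78] 381 [213, 156, 78] 382 [213, 155, 78] 383 [212, 154, 78] 384 [204, 148, 75] 385 [194, 140, 71] 386 [190, 136, 68] 387 [189, 136, 69] 388 [192, 138, 69] 389 [195, 138, 70] 390 [171, 112, 57] 391 [126, 69, 38] 392 [99, 42, 27] 393 [95, 37, 25] 394 [100, 39, 26] 395 [115, 46, 32] 396 [116, 45, 31] 397 [103, 45, 30] 398 [71, 48, 30] 399 [45, 54, 32] 
0 front z17,26,35 [299.0, 359.3] [298.6, 364.8] [298.1, 370.6] board top front [298.2, 397.3] board bottom [299.9, 372.6]
0.005 front z17,26,35 [298.9, 355.2] [298.4, 360.7] [298.0, 366.4] board top front [298.0, 393.2] board bottom [299.8, 368.8]
0.01 front z17,26,35 [298.8, 351.1] [298.3, 356.5] [297.8, 362.2] board top front [297.9, 389.1] board bottom [299.7, 364.9]
0.02 front z17,26,35 [298.5, 342.8] [298.1, 348.1] [297.6, 353.6] board top front [297.6, 380.8] board bottom [299.5, 357.1]
chest front at z.046,.106,lid116 [[298.1, 398.0], [294.4, 449.9], [293.6, 460.4]]
```

```bash
python3 - <<'E'
from h import *
im=cv2.imread('pics/b.png')[:,:,::-1]
for c in (180,230,275,302,340):
  print(c,[(r,*im[r,c].tolist()) for r in range(376,446,3)])
o=cv2.imread('pics/w4.png')[:,:,::-1]
E
```

```text
180 [(376, 39, 36, 36), (379, 41, 39, 39), (382, 40, 39, 39), (385, 38, 36, 37), (388, 38, 36, 37), (391, 37, 35, 35), (394, 35, 34, 34), (397, 36, 34, 34), (400, 35, 34, 34), (403, 35, 33, 34), (406, 36, 34, 34), (409, 36, 34, 34), (412, 36, 34, 34), (415, 38, 34, 34), (418, 90, 37, 26), (421, 93, 36, 24), (424, 93, 36, 25), (427, 93, 36, 24), (430, 93, 37, 25), (433, 92, 36, 25), (436, 92, 36, 25), (439, 93, 36, 24), (442, 92, 35, 24), (445, 92, 36, 24)]
230 [(376, 39, 37, 37), (379, 39, 35, 35), (382, 38, 35, 36), (385, 40, 36, 37), (388, 39, 36, 37), (391, 39, 36, 36), (394, 39, 36, 36), (397, 39, 36, 37), (400, 39, 36, 37), (403, 39, 36, 36), (406, 39, 36, 37), (409, 39, 36, 37), (412, 39, 35, 36), (415, 39, 35, 36), (418, 39, 36, 36), (421, 39, 36, 36), (424, 40, 37, 37), (427, 45, 43, 42), (430, 44, 42, 42), (433, 39, 36, 36), (436, 39, 36, 36), (439, 38, 35, 36), (442, 38, 35, 35), (445, 38, 35, 36)]
275 [(376, 95, 37, 25), (379, 95, 37, 25), (382, 95, 37, 25), (385, 94, 37, 25), (388, 94, 37, 25), (391, 95, 37, 25), (394, 99, 39, 26), (397, 101, 48, 31), (400, 51, 52, 32), (
[... 521 characters left out ...]
 37, 25), (412, 94, 37, 25), (415, 81, 37, 28), (418, 39, 35, 36), (421, 39, 36, 36), (424, 34, 32, 33), (427, 36, 34, 34), (430, 38, 36, 36), (433, 38, 35, 36), (436, 39, 36, 36), (439, 38, 35, 36), (442, 39, 36, 36), (445, 38, 35, 35)]
340 [(376, 95, 37, 25), (379, 95, 37, 26), (382, 95, 37, 25), (385, 95, 36, 25), (388, 94, 36, 24), (391, 95, 37, 25), (394, 102, 39, 26), (397, 104, 45, 29), (400, 69, 45, 29), (403, 94, 37, 24), (406, 95, 37, 26), (409, 94, 36, 24), (412, 95, 37, 25), (415, 56, 36, 33), (418, 39, 36, 36), (421, 40, 36, 37), (424, 34, 33, 33), (427, 35, 34, 34), (430, 38, 36, 35), (433, 39, 36, 36), (436, 38, 35, 36), (439, 38, 36, 36), (442, 39, 36, 36), (445, 39, 36, 36)]
```

```bash
python3 - <<'E'
from h import *
im=cv2.imread('pics/b.png')[:,:,::-1]
for c in (265,340,365):
  print(c,[(r,*im[r,c].tolist()) for r in range(389,408)])
m=vision.camera_model('wrist')
# bottom edge of board front: dark->desk
print([(r,*im[r,340].tolist()) for r in range(362,378)])
for r in (393.5,394.5,398.5,401.5): print(r,'z.045',onz(m,(340,r),.045).round(4),'z.046',onz(m,(340,r),.046).round(4))
print('tcp',manip.sense()['tcp_pos'])
E
```

```text
265 [(389, 95, 37, 25), (390, 94, 37, 25), (391, 94, 37, 25), (392, 94, 36, 24), (393, 95, 37, 25), (394, 100, 40, 27), (395, 112, 45, 30), (396, 115, 47, 32), (397, 96, 48, 31), (398, 57, 54, 33), (399, 40, 55, 33), (400, 49, 52, 31), (401, 69, 46, 29), (402, 89, 39, 26), (403, 94, 37, 25), (404, 94, 36, 25), (405, 94, 37, 26), (406, 95, 37, 26), (407, 94, 37, 25)]
340 [(389, 94, 37, 25), (390, 94, 37, 25), (391, 95, 37, 25), (392, 94, 36, 25), (393, 95, 37, 25), (394, 102, 39, 26), (395, 116, 45, 30), (396, 117, 46, 31), (397, 104, 45, 29), (398, 82, 45, 28), (399, 69, 47, 29), (400, 69, 45, 29), (401, 78, 42, 27), (402, 90, 39, 26), (403, 94, 37, 24), (404, 95, 37, 25), (405, 94, 36, 25), (406, 95, 37, 26), (407, 94, 37, 25)]
365 [(389, 94, 37, 25), (390, 95, 37, 26), (391, 94, 37, 25), (392, 94, 37, 25), (393, 95, 37, 25), (394, 103, 41, 28), (395, 116, 46, 31), (396, 108, 46, 31), (397, 80, 47, 30), (398, 57, 50, 31), (399, 55, 48, 29), (400, 71, 44, 28), (401, 86, 39, 27), (402, 92, 36, 25), (403, 94, 37, 25), (404, 95, 37, 26), (405, 94, 37, 25), (406, 94, 37, 25), (407, 94, 37, 25)]
[(362, 105, 57, 38), (363, 106, 57, 39), (364, 107, 57, 39), (365, 106, 56, 38), (366, 101, 53, 37), (367, 86, 42, 29), (368, 73, 30, 22), (369, 70, 27, 19), (370, 76, 30, 21), (371, 87, 34, 24), (372, 94, 37, 26), (373, 95, 37, 26), (374, 94, 37, 25), (375, 95, 37, 25), (376, 95, 37, 25), (377, 94, 36, 24)]
393.5 z.045 [0.5808 0.1308 0.045 ] z.046 [0.5799 0.1307 0.046 ]
394.5 z.045 [0.582  0.1309 0.045 ] z.046 [0.5811 0.1308 0.046 ]
398.5 z.045 [0.587  0.1312 0.045 ] z.046 [0.5861 0.1311 0.046 ]
401.5 z.045 [0.5907 0.1314 0.045 ] z.046 [0.5898 0.1313 0.046 ]
tcp [0.40659104 0.10264632 0.18686827]
```

In the wrist profile the board front edge is at 0.5815 and the chest front at 0.590. The drawer is therefore still about 8 mm open, because the knuckle reached the chest front. With the tool at 45°, the leading finger's corner reaches further relative to the knuckle and body, and everything clears the lid knob.

Call:
{"fn": "drive_tool", "kwargs": {
  "deltas": [
    [[-14,-10,0,0.12],[-28,-20,0,0.24],[-42,-30,0,0.36],[-56,-40,0,0.48],[-66,-50,0,0.6]]
  ],
  "jaw": 85.4
}}

```text
t: 14.07
tcp_pos: [0.4758, 0.0549, 0.1868]
tool_rot: [0.279, 0.96, 0.0, 0.001]
force: [0.5, -0.7, 0.3]
finger_gap: 0.999
gripper_force: 0.0
```

Call:
{"fn": "drive_tool", "kwargs": {
  "deltas": [
    [[0,0,35,0.12],[0,0,75,0.18],[0,0,115,0.18],[0,0,150,0.18],[0,0,180,0.18]]
  ]
}}

```text
t: 14.48
tcp_pos: [0.4739, 0.0554, 0.0045]
tool_rot: [0.362, 0.932, -0.0, 0.0]
force: [0.7, -0.0, -0.2]
finger_gap: 1.001
gripper_force: 0.0
```

```bash
python3 - <<'E'
from h import *
go([.4745,.0555,-.010],-.741)
go([.513,.057,-.010],-.741)
go([.523,.0575,-.010],-.741)
E
```

```text
t 14.48 tcp [0.4739 0.0554 0.0045] yaw -0.7407 f [ 0.72 -0.04 -0.19] gap 85.5 gf 0.0 -> d [-0.4  0.4 14.5] turn 0.0003
t 14.48 tcp [0.4739 0.0554 0.0045] yaw -0.7407 f [ 0.72 -0.04 -0.19] gap 85.5 gf 0.0 -> d [-27.8  27.5  14.5] turn 0.0003
t 14.48 tcp [0.4739 0.0554 0.0045] yaw -0.7407 f [ 0.72 -0.04 -0.19] gap 85.5 gf 0.0 -> d [-34.8  34.6  14.5] turn 0.0003
```

Contact is expected near TCP x 0.513, with the drawer shut near 0.521.

Call:
{"fn": "drive_tool", "kwargs": {
  "deltas": [
    [[0,0,7,0],[0,0,13,0],[-7,7,13,0],[-14,14,13,0],[-21,21,13,0]]
  ]
}}

```text
t: 14.9
tcp_pos: [0.5052, 0.0569, -0.0048]
tool_rot: [0.361, 0.933, 0.0, 0.001]
force: [-2.4, 1.5, 0.1]
finger_gap: 0.997
gripper_force: 0.0
```

Call:
{"fn": "drive_tool", "kwargs": {
  "deltas": [
    [[-1,1,0,0],[-3,3,0,0],[-5,5,0,0],[-7,7,0,0],[-8,8,0,0]]
  ]
}}

```text
t: 15.32
tcp_pos: [0.5077, 0.0594, -0.0063]
tool_rot: [0.359, 0.933, -0.002, -0.006]
force: [-12.4, 7.6, -0.8]
finger_gap: 1.0
gripper_force: 0.0
```

Call:
{"fn": "drive_tool", "kwargs": {
  "deltas": [
    [[-1,1,0,0],[-2,2,0,0],[-3,3,0,0],[-4,4,0,0],[-5,5,0,0]]
  ]
}}

```text
t: 15.73
tcp_pos: [0.5111, 0.0608, -0.007]
tool_rot: [0.358, 0.934, -0.003, -0.01]
force: [-4.8, 1.9, -1.8]
finger_gap: 1.004
gripper_force: 0.0
```

Call:
{"fn": "drive_tool", "kwargs": {
  "deltas": [
    [[0,0,0,0],[0,0,0,0],[0,0,0,0]]
  ]
}}

```text
t: 15.98
tcp_pos: [0.5186, 0.059, -0.0061]
tool_rot: [0.36, 0.933, -0.001, -0.003]
force: [-5.1, 5.5, -1.1]
finger_gap: 1.002
gripper_force: 2.7
```

```bash
python3 - <<'E'
from h import *
go([.523,.0575,-.010],-.741);print(manip.sense()['ft_torque'].round(2))
T=vision.camera_model('top');n=vision.snapshot('top');cv2.imwrite('pics/t9.png',n[:,:,::-1])
c=np.array([.679,.094]);ax=np.array([np.cos(.045),np.sin(.045)]);ay=np.array([-ax[1],ax[0]])
P=lambda x,y,z: np.r_[c+ax*x+ay*y,z]
old=cv2.imread('pics/top0.png')[:,:,::-1].copy()
# board top edge vs chest front, right side lateral
xs=np.arange(-.13,-.07,.004)
for y in (.06,.09,-.1):
  for im in (n,):
    uv=proj(T,[P(x,y,.06) for x in xs]).astype(np.float32)
    print(y,[tuple(int(q) for q in v) for v in cv2.remap(im,uv[:,0].reshape(1,-1),uv[:,1].reshape(1,-1),cv2.INTER_LINEAR)[0]])
E
```

```text
t 15.98 tcp [ 0.5186  0.059  -0.0061] yaw -0.7367 f [-5.12  5.46 -1.09] gap 85.5 gf 2.7 -> d [-4.3  1.9  3.9] turn 0.0043
[0.51 0.82 0.41]
0.06 [(120, 126, 126), (108, 115, 116), (145, 112, 100), (208, 120, 80), (176, 101, 65), (127, 76, 53), (125, 76, 54), (127, 75, 53), (117, 65, 48), (95, 53, 39), (94, 50, 39), (102, 54, 41), (142, 67, 46), (214, 99, 64), (224, 105, 67)]
0.09 [(100, 101, 101), (100, 102, 101), (97, 99, 99), (96, 97, 97), (143, 103, 88), (171, 100, 69), (136, 80, 55), (125, 75, 53), (118, 66, 49), (114, 57, 42), (113, 55, 41), (110, 55, 40), (175, 80, 53), (235, 108, 68), (237, 114, 71)]
-0.1 [(107, 93, 88), (104, 93, 90), (105, 96, 93), (105, 100, 98), (103, 101, 100), (103, 102, 101), (105, 104, 104), (108, 106, 104), (111, 104, 101), (110, 84, 77), (111, 60, 46), (119, 56, 39), (181, 79, 49), (229, 100, 60), (231, 103, 62)]
```

Call:
{"fn": "drive_tool", "kwargs": {
  "deltas": [
    [[-1,1,0,0],[-2,2,0,0],[-3,3,0,0],[-3,3,0,0],[-3,3,0,0]]
  ]
}}

```text
t: 16.45
tcp_pos: [0.5187, 0.059, -0.006]
tool_rot: [0.36, 0.933, -0.002, -0.007]
force: [-11.9, 2.0, 5.0]
finger_gap: 1.006
gripper_force: 6.6
```

Call:
{"fn": "drive_tool", "kwargs": {
  "deltas": [
    [[-1,1,0,0],[-2,2,0,0],[-3,3,0,0],[-3,3,0,0],[-3,3,0,0]]
  ]
}}

```text
t: 16.87
tcp_pos: [0.5186, 0.0591, -0.0058]
tool_rot: [0.359, 0.933, -0.004, -0.011]
force: [-18.1, -0.7, 11.6]
finger_gap: 1.001
gripper_force: 10.5
```

Call:
{"fn": "drive_tool", "kwargs": {
  "deltas": [
    [[6,-6,0,0],[14,-14,0,0],[28,-28,0,0],[50,-50,0,0],[72,-72,-10,0]]
  ]
}}

```text
t: 17.28
tcp_pos: [0.4305, 0.0528, 0.004]
tool_rot: [0.361, 0.932, 0.001, 0.003]
force: [-0.7, -0.1, -0.1]
finger_gap: 1.0
gripper_force: 0.0
```

Call:
{"fn": "drive_tool", "kwargs": {
  "deltas": [
    [[5,-5,-40,-0.12],[8,-8,-80,-0.24],[8,-8,-120,-0.36],[8,-8,-160,-0.48],[8,-8,-185,-0.6]]
  ]
}}

```text
t: 17.7
tcp_pos: [0.42, 0.0524, 0.1935]
tool_rot: [0.067, 0.998, -0.0, 0.005]
force: [1.4, 0.7, 0.0]
finger_gap: 1.001
gripper_force: 0.0
```

Call:
{"fn": "drive_tool", "kwargs": {
  "deltas": [
    [[0,10,0,-0.12],[0,20,0,-0.182],[0,30,0,-0.182],[0,35,0,-0.182],[0,35,0,-0.182]]
  ],
  "jaw": 50
}}

```text
t: 18.12
tcp_pos: [0.4227, 0.0883, 0.189]
tool_rot: [-0.022, 1.0, 0.0, 0.001]
force: [0.2, -0.4, -0.5]
finger_gap: 0.587
gripper_force: 0.0
```

```bash
cat > prof.py <<'E'
from h import *
go([.566,.0925,.2],.045)
im,m=snap('wrist','b2.png')
k=proj(m,[[.5665,.0925,.026],[.59,.0925,.046],[.5695,.0925,.111]]);print(k.round(1))
u=int(k[0,0])
for c in (u,u-28,u+35): print(c,[(r,*im[r,c].tolist()) for r in range(int(k[0,1])-14,min(480,int(k[1,1])+16))])
np.save('b2.npy',m,allow_pickle=True)
E
python3 prof.py
```

```text
t 18.12 tcp [0.4227 0.0883 0.189 ] yaw 0.0436 f [ 0.23 -0.37 -0.5 ] gap 50.2 gf 0.0 -> d [-143.3   -2.1  -10.8] turn -0.0014
[[316.1 353.7]
 [315.  386.4]
 [315.4 422.3]]
316 [(339, 200, 109, 70), (340, 191, 102, 66), (341, 159, 84, 55), (342, 120, 64, 42), (343, 108, 58, 39), (344, 108, 59, 40), (345, 114, 66, 42), (346, 141, 92, 50), (347, 169, 117, 60), (348, 183, 130, 65), (349, 189, 135, 68), (350, 193, 138, 70), (351, 195, 140, 71), (352, 197, 142, 72), (353, 202, 146, 73), (354, 215, 157, 79), (355, 243, 194, 100), (356, 255, 239, 135), (357, 255, 249, 154), (358, 255, 251, 159), (359, 255, 251, 159), (360, 255, 250, 157), (361, 255, 249, 152), (362, 255, 244, 143), (363, 252, 221, 116), (364, 232, 173, 88), (365, 217, 157, 79), (366, 216, 157, 79), (367, 216, 156, 79), (368, 216, 156, 79), (369, 216, 156, 79), (370, 215, 156, 79), (371, 213, 154, 78), (372, 205, 148, 74), (373, 193, 139, 70), (374, 190, 137, 69), (375, 191, 138, 70), (376, 195, 140, 71), (377, 192, 134, 68), (378, 162, 103, 54), (379, 114, 57, 33), (380, 96, 38, 25), (381, 99, 39, 27), (382, 108, 43, 30), (38
[... 2102 characters left out ...]
 95, 37, 25), (366, 96, 37, 25), (367, 96, 38, 26), (368, 95, 37, 26), (369, 95, 37, 25), (370, 95, 37, 25), (371, 96, 38, 26), (372, 95, 37, 25), (373, 96, 38, 25), (374, 96, 38, 26), (375, 95, 37, 25), (376, 95, 37, 25), (377, 95, 37, 25), (378, 95, 36, 25), (379, 95, 37, 25), (380, 95, 37, 25), (381, 98, 38, 25), (382, 108, 42, 29), (383, 109, 43, 29), (384, 101, 41, 27), (385, 92, 43, 28), (386, 82, 46, 29), (387, 83, 43, 27), (388, 91, 39, 26), (389, 94, 37, 25), (390, 96, 37, 26), (391, 95, 37, 26), (392, 95, 37, 25), (393, 95, 37, 26), (394, 95, 37, 25), (395, 96, 37, 26), (396, 95, 38, 26), (397, 95, 37, 25), (398, 95, 36, 25), (399, 95, 36, 25), (400, 95, 36, 25), (401, 95, 37, 25)]
```

The profile is ambiguous, suggesting 0–5 mm left. I'll take a closer wrist measurement of the board edge and the chest edge.

Call:
{"fn": "drive_tool", "kwargs": {
  "deltas": [
    [[-18,20,15,0],[-38,40,30,0],[-58,60,50,0],[-75,78,75,0],[-75,78,97,0]]
  ],
  "jaw": 0
}}

```text
t: 18.58
tcp_pos: [0.4986, 0.1712, 0.0904]
tool_rot: [-0.022, 1.0, 0.001, 0.003]
force: [-0.2, -0.7, 0.1]
finger_gap: -0.002
gripper_force: 0.0
```

Call:
{"fn": "drive_tool", "kwargs": {
  "deltas": [
    [[0,0,0,0],[0,0,0,0],[0,0,0,0]]
  ]
}}

```text
t: 18.83
tcp_pos: [0.4934, 0.1683, 0.0919]
tool_rot: [-0.022, 1.0, -0.0, -0.0]
force: [0.4, -0.2, 0.3]
finger_gap: 0.005
gripper_force: 0.0
```

```bash
cat > prof2.py <<'E'
from h import *
go([.566,.0925,.2],.045)
im,m=snap('wrist','b3.png');np.save('b3.npy',m,allow_pickle=True)
ax=np.array([np.cos(.045),np.sin(.045)]);ay=np.array([-ax[1],ax[0]]);f0=np.array([.591,.0925])
# scan down image columns crossing the chest front at several lateral places
for lat in (-.09,-.06,-.03,.03,.06,.1):
    u,v=proj(m,[np.r_[f0+ay*lat,.046]])[0]
    if 0<=u<640 and v<470:
        u=int(round(u));r0=int(v)-18
        print(lat,u,round(float(v),1),[(r,*im[r,u].tolist()) for r in range(r0,min(480,r0+30))])
print(proj(m,[[.5665,.0925,.026],[.5665,.0925,.017],[.5665,.0925,.035]]))
E
python3 prof2.py
```

```text
t 18.83 tcp [0.4934 0.1683 0.0919] yaw 0.0432 f [ 0.38 -0.23  0.27] gap 0.5 gf 0.0 -> d [ -69.2  -78.9 -108.1] turn -0.0018
-0.09 66 394.3 [(376, 94, 37, 25), (377, 94, 37, 25), (378, 94, 37, 26), (379, 93, 36, 25), (380, 94, 36, 25), (381, 93, 36, 25), (382, 93, 36, 25), (383, 94, 37, 25), (384, 94, 36, 25), (385, 94, 37, 25), (386, 99, 39, 27), (387, 115, 48, 33), (388, 122, 51, 35), (389, 109, 47, 31), (390, 99, 44, 28), (391, 97, 42, 28), (392, 96, 42, 27), (393, 95, 43, 28), (394, 91, 43, 27), (395, 92, 38, 26), (396, 93, 36, 24), (397, 93, 36, 24), (398, 94, 37, 25), (399, 92, 36, 24), (400, 93, 36, 24), (401, 92, 35, 24), (402, 93, 36, 25), (403, 93, 36, 25), (404, 93, 36, 25), (405, 93, 36, 24)]
-0.06 109 395.9 [(377, 95, 37, 26), (378, 94, 37, 25), (379, 94, 36, 24), (380, 95, 37, 26), (381, 95, 37, 25), (382, 95, 37, 26), (383, 94, 36, 23), (384, 95, 37, 25), (385, 94, 36, 25), (386, 94, 37, 25), (387, 96, 37, 25), (388, 104, 41, 27), (389, 119, 49, 33), (390, 119, 50, 34), (391, 101, 43, 29), (392, 95, 39, 27), (393, 94, 37, 25), (394, 94, 37, 25), (395, 94, 37, 25), (396,
[... 1935 characters left out ...]
38, 37), (410, 40, 38, 37)]
0.1 349 399.0 [(380, 40, 38, 37), (381, 39, 38, 37), (382, 39, 38, 37), (383, 40, 39, 38), (384, 40, 39, 37), (385, 40, 39, 38), (386, 40, 39, 38), (387, 41, 39, 38), (388, 40, 38, 37), (389, 40, 38, 37), (390, 40, 38, 37), (391, 40, 39, 37), (392, 40, 38, 37), (393, 40, 38, 37), (394, 40, 38, 37), (395, 40, 38, 37), (396, 40, 38, 37), (397, 39, 38, 37), (398, 40, 38, 37), (399, 39, 38, 37), (400, 40, 38, 37), (401, 40, 38, 37), (402, 40, 39, 37), (403, 40, 38, 37), (404, 40, 38, 37), (405, 40, 39, 37), (406, 39, 38, 37), (407, 40, 38, 38), (408, 40, 38, 37), (409, 40, 38, 37)]
[[203.31609419 348.67116886]
 [207.08614979 341.14691731]
 [199.29091835 356.71382307]]
```

```bash
python3 - <<'E'
from h import *
ax=np.array([np.cos(.045),np.sin(.045)]);ay=np.array([-ax[1],ax[0]])
for n in ('b3',):
    im=cv2.imread(f'pics/{n}.png')[:,:,::-1];m=np.load(n+'.npy',allow_pickle=True).item()
    for u in (30,66,109):
        print(u,[(r,*im[r,u].tolist()) for r in range(400,480,4)])
        for r in (386.6,388.0,389.8,391,394.6): print(r,onz(m,(u,r),.045).round(4))
    f=np.array([.589,.0925])
    print('lid edge pred',[proj(m,[np.r_[f+ay*-.09+ax*q,z]])[0].round(1).tolist() for q in (0,) for z in (.106,.116)])
im=cv2.imread('pics/w4.png')[:,:,::-1];m=np.load('w4.npy',allow_pickle=True).item()
for u in (60,100,140): print('w4',u,[(r,*im[r,u].tolist()) for r in range(300,420,3)])
print([ (z,[proj(m,[np.r_[f+ay*l,z]])[0].round(1).tolist() for l in (-.1,-.05,.0)]) for z in (.046,.106,.116)])
E
```

```text
30 [(400, 92, 36, 24), (404, 93, 37, 25), (408, 92, 35, 24), (412, 91, 35, 24), (416, 92, 37, 25), (420, 92, 35, 24), (424, 91, 35, 24), (428, 91, 35, 24), (432, 91, 35, 24), (436, 91, 36, 25), (440, 91, 36, 24), (444, 90, 35, 24), (448, 90, 35, 24), (452, 69, 36, 29), (456, 37, 35, 34), (460, 37, 36, 35), (464, 37, 36, 35), (468, 37, 36, 34), (472, 37, 35, 34), (476, 40, 38, 37)]
386.6 [ 0.592  -0.0238  0.045 ]
388.0 [ 0.5932 -0.0241  0.045 ]
389.8 [ 0.5948 -0.0245  0.045 ]
391 [ 0.5958 -0.0248  0.045 ]
394.6 [ 0.599  -0.0256  0.045 ]
66 [(400, 93, 36, 24), (404, 93, 36, 25), (408, 93, 36, 25), (412, 93, 36, 24), (416, 93, 36, 24), (420, 92, 35, 24), (424, 92, 36, 24), (428, 70, 37, 30), (432, 38, 36, 35), (436, 39, 37, 36), (440, 38, 36, 35), (444, 38, 36, 35), (448, 32, 31, 31), (452, 29, 28, 28), (456, 36, 34, 34), (460, 38, 36, 35), (464, 37, 36, 35), (468, 37, 35, 35), (472, 31, 31, 31), (476, 32, 31, 31)]
386.6 [0.5895 0.0028 0.045 ]
388.0 [0.5906 0.0025 0.045 ]
389.8 [0.5922 0.0022 0.045 ]
391 [0.5932 0.002  0.045 ]
394.6 [0.5963 0.0014 0.045 ]
109 [(400, 94, 37, 25), (404, 8
[... 2395 characters left out ...]
43, 29), (339, 108, 43, 29), (342, 108, 42, 29), (345, 108, 43, 29), (348, 94, 43, 33), (351, 46, 44, 43), (354, 46, 44, 43), (357, 44, 42, 41), (360, 45, 43, 42), (363, 46, 44, 43), (366, 47, 45, 43), (369, 45, 44, 42), (372, 43, 41, 41), (375, 35, 33, 35), (378, 35, 33, 35), (381, 36, 33, 35), (384, 35, 33, 34), (387, 36, 34, 35), (390, 41, 39, 39), (393, 42, 40, 40), (396, 42, 40, 40), (399, 41, 39, 40), (402, 41, 39, 40), (405, 42, 40, 40), (408, 42, 40, 40), (411, 41, 40, 39), (414, 41, 39, 40), (417, 42, 40, 40)]
[(0.046, [[112.9, 320.0], [176.9, 321.0], [242.6, 321.5]]), (0.106, [[62.0, 370.3], [140.7, 372.7], [222.8, 374.2]]), (0.116, [[51.2, 381.1], [132.9, 383.9], [218.5, 385.7]])]
```

The chest front is now pinned at 0.589 and the board edge is 3–4 mm ahead of it, right at the limit. I'll make one more push with the tool at 60° to close it.

Call:
{"fn": "drive_tool", "kwargs": {
  "deltas": [
    [[10,-24,0,0.1],[20,-48,0,0.2],[20,-72,0,0.3],[16,-96,0,0.4],[13,-117,0,0.524]]
  ],
  "jaw": 85.4
}}

```text
t: 19.3
tcp_pos: [0.4863, 0.0495, 0.0934]
tool_rot: [0.241, 0.971, 0.0, 0.002]
force: [1.3, 0.5, -0.3]
finger_gap: 0.708
gripper_force: 0.0
```

Call:
{"fn": "drive_tool", "kwargs": {
  "deltas": [
    [[0,0,25,0],[0,0,50,0],[0,0,75,0],[0,0,95,0],[0,0,103,0]]
  ]
}}

```text
t: 19.72
tcp_pos: [0.4856, 0.0507, -0.012]
tool_rot: [0.238, 0.971, -0.0, -0.0]
force: [-0.8, 1.0, -0.7]
finger_gap: 0.999
gripper_force: 0.0
```

```bash
python3 - <<'E'
from h import *
go([.486,.0505,-.011],-.479)
go([.518,.0520,-.011],-.479)
go([.531,.0525,-.011],-.479)
E
```

```text
t 19.72 tcp [ 0.4856  0.0507 -0.012 ] yaw -0.4814 f [-0.77  1.   -0.66] gap 85.3 gf 0.0 -> d [-0.4  0.  -1. ] turn -0.0024
t 19.72 tcp [ 0.4856  0.0507 -0.012 ] yaw -0.4814 f [-0.77  1.   -0.66] gap 85.3 gf 0.0 -> d [-28.1  16.2  -1. ] turn -0.0024
t 19.72 tcp [ 0.4856  0.0507 -0.012 ] yaw -0.4814 f [-0.77  1.   -0.66] gap 85.3 gf 0.0 -> d [-39.4  22.6  -1. ] turn -0.0024
```

Call:
{"fn": "drive_tool", "kwargs": {
  "deltas": [
    [[-6,3,0,0],[-12,7,0,0],[-18,10,0,0],[-23,13,0,0],[-28,16,0,0]]
  ]
}}

```text
t: 20.13
tcp_pos: [0.5201, 0.0526, -0.0101]
tool_rot: [0.237, 0.971, 0.0, 0.002]
force: [0.2, 0.1, 0.1]
finger_gap: 1.002
gripper_force: 0.0
```

Call:
{"fn": "drive_tool", "kwargs": {
  "deltas": [
    [[-3,2,0,0],[-5,3,0,0],[-7,4,0,0],[-9,5,0,0],[-11,6,0,0]]
  ]
}}

```text
t: 20.55
tcp_pos: [0.5293, 0.0531, -0.0115]
tool_rot: [0.237, 0.971, -0.0, -0.002]
force: [-5.0, -1.0, 2.5]
finger_gap: 1.0
gripper_force: 2.3
```

Call:
{"fn": "drive_tool", "kwargs": {
  "deltas": [
    [[-1,1,0,0],[-3,2,0,0],[-4,2,0,0],[-4,2,0,0],[-4,2,0,0]]
  ]
}}

```text
t: 20.97
tcp_pos: [0.5292, 0.0533, -0.0118]
tool_rot: [0.237, 0.972, -0.001, -0.006]
force: [-7.4, -1.0, 6.1]
finger_gap: 0.999
gripper_force: 4.5
```

Call:
{"fn": "drive_tool", "kwargs": {
  "deltas": [
    [[-2,1,0,0],[-4,2,0,0],[-5,3,0,0],[-5,3,0,0],[-5,3,0,0]]
  ]
}}

```text
t: 21.38
tcp_pos: [0.529, 0.0536, -0.0119]
tool_rot: [0.236, 0.972, -0.002, -0.012]
force: [-17.4, -4.1, 13.6]
finger_gap: 0.998
gripper_force: 9.2
```

Call:
{"fn": "drive_tool", "kwargs": {
  "deltas": [
    [[10,-6,0,0],[20,-12,0,0],[40,-23,0,0],[60,-35,0,0],[80,-46,-10,0]]
  ]
}}

```text
t: 21.8
tcp_pos: [0.4476, 0.0492, -0.0022]
tool_rot: [0.238, 0.971, -0.0, -0.001]
force: [-0.6, 0.2, 0.2]
finger_gap: 1.001
gripper_force: 0.0
```

Call:
{"fn": "drive_tool", "kwargs": {
  "deltas": [
    [[0,0,-40,-0.12],[0,0,-75,-0.24],[0,0,-105,-0.36],[0,0,-115,-0.48],[0,0,-115,-0.524]]
  ],
  "jaw": 0
}}

```text
t: 22.22
tcp_pos: [0.451, 0.0491, 0.1166]
tool_rot: [-0.024, 1.0, -0.001, 0.004]
force: [-0.3, 1.0, -0.2]
finger_gap: 0.296
gripper_force: 0.0
```

```bash
python3 -c "
from h import *
go([.494,.168,.092],.045)"
```

```text
t 22.22 tcp [0.451  0.0491 0.1166] yaw 0.0489 f [-0.25  0.98 -0.2 ] gap 25.3 gf 0.0 -> d [-48.5 116.7  24.8] turn 0.0039
```

Call:
{"fn": "drive_tool", "kwargs": {
  "deltas": [
    [[-10,25,5,0],[-20,50,10,0],[-30,75,15,0],[-40,100,20,0],[-48,117,25,0]]
  ]
}}

```text
t: 22.63
tcp_pos: [0.4924, 0.1703, 0.0884]
tool_rot: [-0.022, 1.0, 0.0, 0.001]
force: [0.7, 0.3, -0.1]
finger_gap: 0.004
gripper_force: 0.0
```

Call:
{"fn": "drive_tool", "kwargs": {
  "deltas": [
    [[0,0,0,0],[0,0,0,0],[0,0,0,0]]
  ]
}}

```text
t: 22.88
tcp_pos: [0.4909, 0.1679, 0.0884]
tool_rot: [-0.022, 1.0, -0.0, -0.001]
force: [-0.9, 0.1, 0.1]
finger_gap: -0.001
gripper_force: 0.0
```

```bash
sed -i 's/b3/b4/g; s/(-.09,-.06,-.03,.03,.06,.1)/(-.1,-.09,-.06)/' prof2.py; python3 prof2.py; python3 - <<'E'
from h import *
for n in ('b3','b4'):
    m=np.load(n+'.npy',allow_pickle=True).item();im=cv2.imread(f'pics/{n}.png')[:,:,::-1]
    u=int(round(proj(m,[[.565,.0925,.03]])[0,0]))
    # knob front bottom edge and board bottom edge region
    print(n,u,[(r,*im[r,u].tolist()) for r in range(330,372,2)])
E
```

```text
t 22.88 tcp [0.4909 0.1679 0.0884] yaw 0.0443 f [-0.87  0.1   0.12] gap -0.1 gf 0.0 -> d [ -71.6  -78.7 -111.6] turn -0.0007
-0.1 50 400.0 [(381, 93, 37, 25), (382, 92, 36, 24), (383, 93, 37, 25), (384, 92, 35, 24), (385, 92, 36, 24), (386, 92, 36, 24), (387, 93, 36, 25), (388, 92, 35, 24), (389, 92, 36, 24), (390, 93, 36, 25), (391, 95, 37, 25), (392, 104, 42, 29), (393, 120, 51, 35), (394, 113, 54, 36), (395, 65, 55, 34), (396, 42, 54, 32), (397, 42, 52, 31), (398, 47, 53, 31), (399, 61, 51, 31), (400, 78, 45, 28), (401, 90, 38, 26), (402, 92, 36, 24), (403, 93, 36, 25), (404, 92, 35, 24), (405, 92, 36, 24), (406, 92, 36, 24), (407, 92, 36, 25), (408, 92, 36, 25), (409, 92, 36, 25), (410, 92, 36, 25)]
-0.09 64 400.6 [(382, 93, 36, 25), (383, 94, 37, 25), (384, 92, 35, 24), (385, 93, 36, 24), (386, 94, 37, 25), (387, 93, 36, 24), (388, 93, 36, 25), (389, 93, 36, 24), (390, 93, 36, 24), (391, 93, 35, 25), (392, 96, 37, 25), (393, 108, 44, 30), (394, 118, 51, 35), (395, 102, 53, 35), (396, 63, 53, 32), (397, 49, 53, 32), (398, 49, 53, 31), (399, 57, 53, 32), (400, 69, 49, 30), (401, 8
[... 1037 characters left out ...]
196, 140, 71), (346, 196, 140, 70), (348, 205, 148, 74), (350, 241, 188, 96), (352, 255, 251, 159), (354, 255, 243, 143), (356, 131, 94, 56), (358, 41, 39, 38), (360, 40, 38, 38), (362, 40, 38, 37), (364, 40, 38, 37), (366, 40, 38, 37), (368, 40, 38, 37), (370, 40, 38, 37)]
b4 201 [(330, 113, 60, 40), (332, 108, 58, 39), (334, 107, 58, 39), (336, 107, 57, 39), (338, 110, 58, 39), (340, 109, 58, 39), (342, 108, 59, 39), (344, 151, 100, 53), (346, 184, 132, 65), (348, 191, 137, 69), (350, 195, 140, 71), (352, 194, 139, 70), (354, 168, 120, 63), (356, 65, 52, 40), (358, 40, 38, 37), (360, 40, 38, 37), (362, 40, 38, 37), (364, 40, 38, 37), (366, 40, 39, 38), (368, 39, 38, 36), (370, 40, 38, 37)]
```

```bash
python3 - <<'E'
from h import *
m=np.load('w4.npy',allow_pickle=True).item();im=cv2.imread('pics/w4.png')[:,:,::-1]
for u in (140,300): print(u,[(r,*im[r,u].tolist()) for r in range(152,184)])
print([(r,*im[r,300].tolist()) for r in range(312,326)])
print([(r,*im[r,237].tolist()) for r in range(116,140,1)])
for n,u,r,z in (('board',140,161,.045),('chest',140,320.5,.046),('chest',300,320.5,.046)): print(n,onz(m,(u,r),z))
E
```

```text
140 [(152, 128, 69, 46), (153, 125, 67, 45), (154, 124, 67, 45), (155, 122, 65, 45), (156, 124, 66, 45), (157, 124, 65, 45), (158, 120, 59, 40), (159, 113, 50, 34), (160, 110, 45, 31), (161, 109, 43, 30), (162, 110, 44, 30), (163, 116, 46, 31), (164, 129, 51, 35), (165, 134, 53, 36), (166, 134, 53, 36), (167, 133, 54, 36), (168, 131, 53, 35), (169, 130, 53, 35), (170, 130, 52, 35), (171, 130, 51, 35), (172, 131, 50, 36), (173, 129, 50, 35), (174, 128, 49, 35), (175, 128, 49, 34), (176, 125, 49, 34), (177, 107, 45, 31), (178, 75, 49, 32), (179, 45, 60, 38), (180, 35, 63, 39), (181, 34, 63, 39), (182, 34, 63, 40), (183, 33, 63, 39)]
300 [(152, 130, 69, 46), (153, 131, 70, 47), (154, 131, 72, 48), (155, 131, 72, 48), (156, 129, 69, 46), (157, 124, 62, 42), (158, 115, 50, 34), (159, 111, 45, 30), (160, 110, 44, 30), (161, 111, 44, 30), (162, 137, 53, 36), (163, 197, 79, 52), (164, 232, 104, 71), (165, 244, 125, 87), (166, 246, 132, 91), (167, 246, 133, 90), (168, 246, 132, 90), (169, 246, 132, 91), (170, 247, 132, 91), (171, 247, 132, 91), (172, 247, 132, 91), (173, 247, 131, 90), (174, 
[... 409 characters left out ...]
(323, 103, 47, 31), (324, 110, 44, 30), (325, 110, 43, 30)]
[(116, 204, 113, 74), (117, 205, 114, 75), (118, 206, 114, 75), (119, 206, 114, 74), (120, 204, 113, 74), (121, 185, 101, 67), (122, 141, 76, 51), (123, 128, 72, 47), (124, 182, 120, 66), (125, 251, 214, 113), (126, 255, 250, 159), (127, 255, 254, 178), (128, 255, 254, 183), (129, 255, 254, 184), (130, 255, 254, 183), (131, 255, 254, 181), (132, 255, 254, 179), (133, 255, 254, 176), (134, 255, 253, 172), (135, 255, 253, 171), (136, 255, 253, 171), (137, 255, 252, 167), (138, 255, 248, 154), (139, 255, 243, 143)]
board [0.47296119 0.02617586 0.045     ]
chest [0.59257263 0.01394901 0.046     ]
chest [0.58597117 0.13554129 0.046     ]
```

Pushes at 45° and 60° both ended at the same drawer position. In the 60° push, about 17 N went through the fingertip into the knob with no movement, so the drawer is at its shut stop. Next is the lid knob, at about (0.5695, 0.0925, 0.111).

Call:
{"fn": "drive_tool", "kwargs": {
  "deltas": [
    [[0,-5,-35,0],[0,-20,-70,0],[-25,-40,-100,0],[-50,-60,-112,0],[-75,-79,-112,0]]
  ],
  "jaw": 50
}}

```text
t: 23.35
tcp_pos: [0.5727, 0.0906, 0.2054]
tool_rot: [-0.021, 1.0, -0.0, 0.004]
force: [0.4, -0.6, 0.0]
finger_gap: 0.584
gripper_force: 0.0
```

Call:
{"fn": "drive_tool", "kwargs": {
  "deltas": [
    [[0,0,0,0],[0,0,0,0],[0,0,0,0]]
  ]
}}

```text
t: 23.6
tcp_pos: [0.5683, 0.0919, 0.2]
tool_rot: [-0.021, 1.0, 0.0, -0.001]
force: [-0.3, -0.4, -0.4]
finger_gap: 0.584
gripper_force: 0.0
```

```bash
python3 - <<'E'
from h import *
go([.5695,.0925,.098],.045)
im,m=snap('wrist','k1.png')
h=cv2.cvtColor(im,cv2.COLOR_RGB2HSV);k=cv2.inRange(h,(14,110,110),(38,255,255))
n,_,st,ce=cv2.connectedComponentsWithStats(k)
for i in range(1,n):
    if st[i,4]>30: print(st[i],ce[i].round(1))
print('ball',proj(m,[[.5695,.0925,.111]]),'dk',proj(m,[[.565,.0925,.026]]))
E
```

```text
t 23.6 tcp [0.5683 0.0919 0.2   ] yaw 0.0423 f [-0.31 -0.38 -0.37] gap 49.8 gf 0.0 -> d [ -1.5   0.5 102. ] turn -0.0027
[305 205  28  67 922] [317.6 239.8]
[178 223   8   7  31] [181.5 226. ]
[452 223   8   8  33] [455.7 226.2]
[129 264   8  26  79] [132.1 276.1]
[501 264   8  26  69] [504.8 275.6]
[621 322   9   7  37] [625.3 324.9]
[134 475  35   5  67] [151.8 476.7]
ball [[319.06633374 243.57405854]] dk [[319.04089997 208.73937678]]
```

```bash
python3 - <<'E'
from h import *
im=cv2.imread('pics/k1.png');h=cv2.cvtColor(im,cv2.COLOR_BGR2HSV);k=cv2.inRange(h,(12,100,80),(38,255,255))
for r in range(200,280,2):
    c=np.nonzero(k[r,295:345])[0]; print(r,(c.min()+295,c.max()+295) if len(c) else None,end=' ')
E
```

```text
200 None 202 None 204 (np.int64(312), np.int64(323)) 206 (np.int64(309), np.int64(327)) 208 (np.int64(308), np.int64(328)) 210 (np.int64(308), np.int64(329)) 212 (np.int64(308), np.int64(329)) 214 (np.int64(309), np.int64(328)) 216 (np.int64(309), np.int64(328)) 218 (np.int64(312), np.int64(324)) 220 (np.int64(312), np.int64(324)) 222 (np.int64(313), np.int64(324)) 224 (np.int64(313), np.int64(324)) 226 (np.int64(311), np.int64(326)) 228 (np.int64(306), np.int64(331)) 230 (np.int64(305), np.int64(331)) 232 (np.int64(306), np.int64(331)) 234 (np.int64(306), np.int64(331)) 236 (np.int64(305), np.int64(332)) 238 (np.int64(305), np.int64(332)) 240 (np.int64(305), np.int64(332)) 242 (np.int64(305), np.int64(331)) 244 (np.int64(306), np.int64(331)) 246 (np.int64(307), np.int64(330)) 248 (np.int64(307), np.int64(329)) 250 (np.int64(307), np.int64(330)) 252 (np.int64(306), np.int64(330)) 254 (np.int64(306), np.int64(330)) 256 (np.int64(306), np.int64(330)) 258 (np.int64(306), np.int64(331)) 260 (np.int64(307), np.int64(329)) 262 (np.int64(307), np.int64(330)) 264 (np.int64(306), np.int64(331)) 266 (np.int64(306), np.int64(331)) 268 (np.int64(307), np.int64(330)) 270 (np.int64(311), np.int64(327)) 272 None 274 None 276 None 278 None
```

The ball is at about (318.5, 239), so x ≈ 0.567 and centred in y. Seen from here, the drawer knob's front is at about 0.565–0.567, in line with a shut drawer. I'm descending onto the ball.

Call:
{"fn": "drive_tool", "kwargs": {
  "deltas": [
    [[1,0,25,0],[1,0,50,0],[1,0,75,0],[1,0,95,0],[1,0,102,0]]
  ]
}}

```text
t: 24.07
tcp_pos: [0.565, 0.0934, 0.0954]
tool_rot: [-0.023, 1.0, 0.0, -0.004]
force: [-0.4, 0.3, 0.8]
finger_gap: 0.584
gripper_force: 0.0
```

Call:
{"fn": "drive_tool", "kwargs": {
  "deltas": [
    [[0,0,0,0],[0,0,0,0],[0,0,0,0],[0,0,0,0],[0,0,0,0]]
  ],
  "jaw": 5,
  "force": 30
}}

```text
t: 24.48
tcp_pos: [0.5692, 0.092, 0.0996]
tool_rot: [-0.022, 1.0, -0.001, 0.001]
force: [-1.3, -5.4, -0.4]
finger_gap: 0.18
gripper_force: 29.3
```

```bash
python3 - <<'E'
from h import *
go([.567,.0925,.098],.045)
s=manip.sense();T=s['tcp_pos']
# arc: ball assumed r=200.06mm about hinge; start = current
a0=np.arctan2(5,200);r=np.hypot(200,5)
for d in (5,10,15,20,25,30,35,40,45,50,55,60):
    a=a0+np.radians(d); print(d,round(r*(np.cos(a0)-np.cos(a)),1),round(r*(np.sin(a)-np.sin(a0)),1))
E
```

```text
t 24.48 tcp [0.5692 0.092  0.0996] yaw 0.0447 f [-1.34 -5.42 -0.42] gap 15.4 gf 29.3 -> d [2.2 0.6 1.6] turn -0.0003
5 1.2 17.4
10 3.9 34.7
15 8.1 51.6
20 13.8 68.1
25 20.9 84.1
30 29.3 99.3
35 39.0 113.8
40 50.0 127.4
45 62.1 140.0
50 75.3 151.4
55 89.4 161.7
60 104.3 170.7
```

Call:
{"fn": "drive_tool", "kwargs": {
  "deltas": [
    [[-0.5,0,-10.5,0],[-1.6,0,-20.9,0],[-3.2,0,-31.2,0],[-5.4,0,-41.5,0],[-8.1,0,-51.6,0]]
  ]
}}

```text
t: 24.9
tcp_pos: [0.578, 0.0923, 0.1522]
tool_rot: [-0.022, 1.0, -0.001, 0.001]
force: [1.5, -4.3, -3.4]
finger_gap: 0.184
gripper_force: 29.3
```

Call:
{"fn": "drive_tool", "kwargs": {
  "deltas": [
    [[-2.6,0,-10,0],[-5.7,0,-16.5,0],[-9,0,-24.5,0],[-12.8,0,-32.5,0],[-12.8,0,-32.5,0]]
  ]
}}

```text
t: 25.32
tcp_pos: [0.5913, 0.0929, 0.1854]
tool_rot: [-0.022, 1.0, -0.001, 0.002]
force: [1.2, -5.2, -1.0]
finger_gap: 0.185
gripper_force: 29.3
```

Call:
{"fn": "drive_tool", "kwargs": {
  "deltas": [
    [[-4.9,0,-9.2,0],[-10.2,0,-18.2,0],[-16.1,0,-26.9,0],[-22.4,0,-35.3,0],[-29.1,0,-43.3,0]]
  ]
}}

```text
t: 25.73
tcp_pos: [0.6191, 0.0941, 0.2268]
tool_rot: [-0.022, 1.0, -0.001, 0.0]
force: [1.9, -4.6, -3.3]
finger_gap: 0.182
gripper_force: 29.5
```

Call:
{"fn": "drive_tool", "kwargs": {
  "deltas": [
    [[-7,0,-7.5,0],[-14.5,0,-15,0],[-22.3,0,-21.7,0],[-30.6,0,-28.2,0],[-39.4,0,-34.3,0]]
  ]
}}

```text
t: 26.15
tcp_pos: [0.6579, 0.0959, 0.2608]
tool_rot: [-0.022, 1.0, -0.001, -0.001]
force: [0.8, -4.8, -2.8]
finger_gap: 0.186
gripper_force: 29.4
```

Call:
{"fn": "drive_tool", "kwargs": {
  "deltas": [
    [[-4,0,-2.5,0],[-8,0,-5,0],[-12,0,-7.2,0],[-14.9,0,-9,0],[-14.9,0,-9,0]]
  ]
}}

```text
t: 26.57
tcp_pos: [0.673, 0.0965, 0.2697]
tool_rot: [-0.022, 1.0, -0.001, -0.0]
force: [-0.6, -5.5, -1.0]
finger_gap: 0.178
gripper_force: 29.6
```

Call:
{"fn": "drive_tool", "kwargs": {
  "deltas": [
    [[0,0,0,0],[0,0,0,0],[0,0,0,0],[0,0,0,0],[0,0,0,0]]
  ]
}}

```text
t: 26.98
tcp_pos: [0.6722, 0.0965, 0.2692]
tool_rot: [-0.022, 1.0, -0.001, -0.001]
force: [-0.3, -5.2, -1.8]
finger_gap: 0.183
gripper_force: 29.6
```

```bash
python3 - <<'E'
from h import *
go([.567,.0925,.098],.045)
T=manip.sense()['tcp_pos'];b=T+[0,0,.012];h=np.array([.767,.1015,.106])
dx=(h-b)[:2];print('angle est',np.degrees(np.arctan2(b[2]-.106,np.hypot(*dx))-np.arctan2(5,200)),'r',np.hypot(np.hypot(*dx),b[2]-.106))
for n in ('scene','top','wrist'): snap(n,'end_'+n+'.png')
S=vision.camera_model('scene');im=cv2.imread('pics/end_scene.png')[:,:,::-1]
g=np.load('b4.npy',allow_pickle=True) is not None
# lid angle from ball in scene: yellow pixels near prediction
for a in (54,57,60,63,66):
    t=np.radians(a)+np.arctan2(5,200);p=h+np.r_[-np.cos(t)*.20006*np.array([np.cos(.045),np.sin(.045)]),np.sin(t)*.20006]
    # lid right-rear corners: front edge left corner (lat +.13)
    tt=np.radians(a);c=h+np.r_[-np.cos(tt)*.18*np.array([.999,.045])+np.array([-.045,.999])*.13,np.sin(tt)*.18]
    print(a,'ball',p.round(3),proj(S,[p]).round(1),'corner',proj(S,[c]).round(1))
E
```

```text
t 26.98 tcp [0.6722 0.0965 0.2692] yaw 0.0444 f [-0.29 -5.21 -1.82] gap 15.7 gf 29.6 -> d [104.9   0.9 171.4] turn -0.0006
angle est 60.10739030691139 r 0.19926958651398247
54 ball [0.654 0.096 0.271] [[271.9 211.4]] corner [[305.8 245.5]]
57 ball [0.662 0.097 0.276] [[268.3 210.2]] corner [[302.5 244.5]]
60 ball [0.671 0.097 0.282] [[264.4 209.2]] corner [[299.  243.7]]
63 ball [0.681 0.098 0.286] [[260.5 208.5]] corner [[295.4 243.1]]
66 ball [0.69  0.098 0.291] [[256.4 208. ]] corner [[291.7 242.7]]
```

The lid is at about 60°. The wrist camera now looks almost straight down the chest front, which gives a clean check of the drawer.

```bash
python3 - <<'E'
from h import *
m=vision.camera_model('wrist');im=cv2.imread('pics/end_wrist.png')[:,:,::-1]
ax=np.array([np.cos(.045),np.sin(.045)]);ay=np.array([-ax[1],ax[0]])
print('cam',ray(m,(320,240))[0])
for lat in (-.08,-.05,0,.05,.08):
    f=np.array([.589,.0925])+ay*lat
    q={k:proj(m,[np.r_[f+ax*dx,z]])[0].round(1).tolist() for k,dx,z in (('chest106',0,.106),('chest46',0,.046),('board45 d0',0,.045),('board45 d5',-.005,.045),('board45 d10',-.01,.045),('knob',-.024,.026),('desk',0,0))}
    print(lat,q)
    u=int(q['chest46'][0]);r=int(q['chest46'][1])
    print([(i,*im[i,u].tolist()) for i in range(max(0,r-34),r+16,1)])
E
```

```text
cam [0.59466236 0.09321379 0.41291257]
-0.08 {'chest106': [220.2, 116.2], 'chest46': [236.3, 117.3], 'board45 d0': [236.5, 117.3], 'board45 d5': [236.2, 112.0], 'board45 d10': [235.9, 106.6], 'knob': [239.2, 92.9], 'desk': [245.5, 117.9]}
[(83, 214, 119, 77), (84, 212, 118, 77), (85, 219, 122, 79), (86, 227, 126, 82), (87, 230, 130, 85), (88, 231, 131, 85), (89, 231, 132, 84), (90, 229, 130, 83), (91, 228, 129, 83), (92, 229, 130, 84), (93, 230, 131, 85), (94, 231, 133, 86), (95, 230, 132, 85), (96, 230, 132, 86), (97, 231, 132, 86), (98, 226, 127, 82), (99, 197, 107, 70), (100, 148, 79, 53), (101, 128, 68, 47), (102, 126, 68, 47), (103, 125, 68, 47), (104, 124, 68, 46), (105, 123, 68, 46), (106, 122, 68, 45), (107, 121, 66, 44), (108, 122, 66, 45), (109, 122, 66, 45), (110, 125, 68, 46), (111, 157, 76, 51), (112, 217, 94, 61), (113, 235, 104, 68), (114, 237, 107, 70), (115, 237, 107, 70), (116, 237, 107, 70), (117, 237, 107, 70), (118, 237, 106, 69), (119, 237, 106, 70), (120, 237, 107, 70), (121, 237, 106, 70), (122, 237, 106, 70), (123, 236, 106, 70), (124, 222, 114, 73), (125, 13
[... 4373 characters left out ...]
, (100, 226, 127, 83), (101, 220, 123, 80), (102, 200, 111, 72), (103, 185, 101, 66), (104, 164, 90, 59), (105, 135, 74, 49), (106, 126, 69, 47), (107, 125, 67, 46), (108, 126, 67, 46), (109, 126, 68, 47), (110, 127, 68, 47), (111, 170, 84, 58), (112, 236, 120, 84), (113, 248, 137, 97), (114, 249, 140, 98), (115, 249, 141, 99), (116, 249, 142, 99), (117, 249, 142, 99), (118, 249, 142, 99), (119, 249, 142, 100), (120, 249, 142, 100), (121, 249, 143, 101), (122, 249, 142, 101), (123, 249, 143, 101), (124, 241, 154, 106), (125, 173, 175, 116), (126, 120, 181, 119), (127, 117, 182, 119), (128, 117, 182, 120), (129, 116, 182, 120), (130, 116, 182, 121), (131, 116, 182, 121), (132, 115, 182, 120)]
```

From above, the chest rim runs over rows 111–124 with only shadowed desk in front of it. No drawer board shows, and the knob stands 24–25 mm out, so the drawer is shut. The lid is held at 60°, so I'm handing in.

```bash
python3 -c "
from h import *
print(manip.sign_off())"
```

```text
the job is handed in; nothing more can be done
None
```

The job is handed in: the barrel was standing upright when I let go of it in the drawer, the drawer is pushed to its stop (shut by the last camera check, which couldn't see the barrel inside), and the gripper is holding the lid at about 60°.

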